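Load power modules into the cooled test plate

ROBOT

A 6-joint arm with a two-finger parallel gripper is mounted at the origin on the work surface. World frame = base frame: x ahead of the robot, y to its left, z up, the work surface at z = 0. Lengths are in m, angles in rad, forces in N, time in s.
With the tool pointing down it reaches from about 0.3 to 0.95 m from the base axis. Payload 3.1 kg.
Tool frame: the origin (TCP) lies midway between the tips of the shut fingers; the grasp point (between the pads) lies 19 mm behind it; z points along the fingers, x is the direction in which the jaws open and shut, and the axes are right-handed (so a half turn about z gives the same grasp; the last joint's range is limited). The gripper opens to 85 mm and grips with 20 to 120 N. Pads are 22 mm wide; open, the fingers measure 114 mm over their backs; the gripper's body (76 mm by 85 mm) begins 54 mm behind the grasp point. The pads swing forward as they close: fully open they stand 13 mm farther back than shut.
Start: joints at [-1.304, 0.308, 1.634, -0, 1.2, -0.07], TCP at [0.207, -0.59, 0.231] pointing down, gripper open.
Joint ranges: [-3.06, 3.06], [-0.79, 1.96], [0.05, 2.63], [-1.19, 4.34], [0.05, 2.64], [-2.94, 2.94]. Speed limits (rad/s): [2.79, 2.79, 3.14, 3.14, 3.14, 3.14].

INTERFACE

Orientations are given as a unit quaternion [x, y, z, w].
In Python, from plant import readout, optics, ticket gives the robot as it stands.
- The arm moves only by the tool apply_moves, never from a script. Its argument "deltas" is a list of rows, each a list of 7 numbers: the shift along the world's x, y, z in mm, then the turn, a rotation vector about the world's x, y, z in degrees, then the closure, from 0 (fully open) to 1 (shut). A call has 1 to 12 rows; each row shifts and turns the commanded pose from where the row before left it; what a row does not reach is not made up. A row lasts 1/12 s, in which the tool goes at most 41.7 mm and 7.16 degrees, less where a joint would pass 70% of its speed; a pose out of reach is approached as far as the arm can. A call is refused whole if a number of a shift passes 41.7 or a number of a turn 7.16, either way. A call with a gripper value outside its range is refused whole. The fingers move at their own pace and stop on an object; "newtons" is the grip in N (left out, the last holds). Time passes only in rows, so rows that do not move let the fingers close. It gives the time, the measured TCP pose, the force and the opening at its end, in the units of the state.
- readout.read_state(): the state, without advancing time (a new reading comes with each control period).
- optics.capture(name): name is "scene" or "top" or "wrist"; returns a dict with "color" (400x640x3 uint8, red, green, blue), "camera_matrix" (3x3 intrinsics, pixels), "camera_from_world" (4x4, takes a point from world to camera coordinates); the wrist camera has in their place "hand_eye" (4x4, takes a point from camera to tool coordinates, whose origin is the TCP and whose axes are the tool frame's). Camera axes: x right, y up, looking along -z (the intrinsics and any distortion apply to the point x, -y, -z); pixel columns grow to the right and rows downward; lengths in m; the calibration is good to about 2 mm. A picture is of the moment at which its call begins: read the wrist's pose just before it. There is no depth.
- ticket.sign_off(): hands the job in, once; it reports no verdict.
Trained networks look in a picture, given as the dict that the camera call returned (one of the last four; its "shot" number tells which), for a name from the list of things; names that differ only in an ending like _2 or _b are one class to them, and where a whole thing is asked for, a point or a joint stands for the part that bears it (a point fixed in the world has none). Each returns a list of dicts, best first, with "conf" (0 to 1); they miss things now and then, are a little off and sometimes report something else, mostly with a low value. They report only what shows in the picture. A call takes as long as a camera call.
- optics.look_for(picture, label): "point" ([x, y, z] in m, in world coordinates, good to about 4 mm: the middle of the surface that is visible of it).
- optics.trace(picture, label): "pixels" (400x640 bool, what is visible of it).
- optics.tip_of(picture, label): "point" ([x, y, z] in m, in world coordinates, good to about 4 mm: a listed point, or the origin of a listed thing).
The state is a dict: "t": time; "q": joint angles; "joint_velocities": joint speeds; "effort": joint torques, N m; "eef_pos": TCP position; "tcp_rot": TCP orientation; "contact_force": force on the tool from outside, world axes, zero at the start; "wrist_torque": the same for the moment, N m; "finger_gap": finger opening in m.
Only numpy, scipy, OpenCV 4.12 (cv2) and the standard library are available. Lean on these libraries where they do the work, as an engineer would, in place of code of your own. Each camera call takes 0.05 s, during which the arm holds its last target. There are 200 camera calls.

TASK

The coolant valve beside the test plate has been left partly open: first turn its lever fully shut. With it shut, slide every power module on the bench, connector end first, through the funnel mouth of a dock of its own until it is fully home against the back wall; when all are home, set the lever to half open (45 degrees, midway between shut and open). The modules must stay home, and the reel, bottle and screwdriver are to be left alone.

Things in the scene. Friction and masses are not known exactly. Their poses are not given: they have to be found in the camera images.
- dock: Fixed grey test plate with aluminium guides, 170 (x) x 290 (y) x 8 mm thick, origin at the centre of its underside, z up, turned at most a few degrees. Its local -x part, towards the robot, is a bare apron. Four equal docks lie side by side at local y = -99, -33, 33, 99 mm, entered in the local +x direction; the flat back wall is at local x = 62 mm, 30 mm high.
- mouth (a point): Middle of the line across the four dock mouths, on the plate's top: local x = -12, y = 0 mm. Each dock's two guides, 24 mm high above the plate, are 60 mm apart inside at the mouth and converge to 36.5 mm at local x = 20 mm; from there a straight 36.5 mm channel runs to the back wall.
- strap (a point): Middle of the flat steel strap over all four channels, on its top: local x = 37 mm. It is 18 mm wide (local x = 28 to 46), underside 24 mm and top 30 mm above the plate, so modules can only be slid in from the mouth, not lowered in. A module that is home shows its rear 26 mm on the robot's side of the strap.
- valve: Fixed brass coolant ball valve on a dark 90 mm square foot, body 66 x 74 mm, its top 46 mm above the bench; origin at the centre of the underside. The pipe stubs run along the valve's y axis. Three dark lines on its top show the lever directions shut, half and open.
- valve_axis (a point): Point on the lever's upright turning axis, at the top of the lever, 79 mm above the bench.
- lever (a joint): The valve's lever, a steel blade 12 mm thick. In rad: 0 = shut (points along the valve's -x, across the pipe), 0.785 = half open, 1.571 = fully open (points along the valve's +y, along the pipe): it opens clockwise seen from above. Hard stops at 0 and 1.571; friction (0.2 N m) keeps it where it is left.
- lever_tip (a point): Top of the lever's long outer end, 85 mm from the turning axis. The blade is 55 to 79 mm above the bench, reaches 85 mm out from the axis and 20 mm behind it, and can be gripped from above 45 to 75 mm from the axis.
- dock0 (a point): Foot of the back wall of dock 0 (plate's local x = 62, y = -99 mm), in the middle of its channel at the plate's top, 8 mm above the bench: where the connector's front lies when a module is home. Axes as the plate's.
- dock1 (a point): Foot of the back wall of dock 1 (plate's local x = 62, y = -33 mm), in the middle of its channel at the plate's top, 8 mm above the bench: where the connector's front lies when a module is home. Axes as the plate's.
- dock2 (a point): Foot of the back wall of dock 2 (plate's local x = 62, y = 33 mm), in the middle of its channel at the plate's top, 8 mm above the bench: where the connector's front lies when a module is home. Axes as the plate's.
- dock3 (a point): Foot of the back wall of dock 3 (plate's local x = 62, y = 99 mm), in the middle of its channel at the plate's top, 8 mm above the bench: where the connector's front lies when a module is home. Axes as the plate's.
- module0: Loose power module, about 120 g (three or four alike are present): black ribbed case 48 long, 34 wide, 21 mm high, with a white connector 20 wide, 12 long, 12 mm high on its front; 60 mm long in all. Origin under the middle of the 60 mm; x points to the connector (tip x = 30 mm, case x = -30 to 18). Starts flat on the bench to the right of the plate, connector roughly away from the robot.
- module0_nose (a point): Middle of the connector's front end, on the underside, 30 mm ahead of the module's origin.
- module1: Loose power module, about 120 g (three or four alike are present): black ribbed case 48 long, 34 wide, 21 mm high, with a white connector 20 wide, 12 long, 12 mm high on its front; 60 mm long in all. Origin under the middle of the 60 mm; x points to the connector (tip x = 30 mm, case x = -30 to 18). Starts flat on the bench to the right of the plate, connector roughly away from the robot.
- module1_nose (a point): Middle of the connector's front end, on the underside, 30 mm ahead of the module's origin.
- module2: Loose power module, about 120 g (three or four alike are present): black ribbed case 48 long, 34 wide, 21 mm high, with a white connector 20 wide, 12 long, 12 mm high on its front; 60 mm long in all. Origin under the middle of the 60 mm; x points to the connector (tip x = 30 mm, case x = -30 to 18). Starts flat on the bench to the right of the plate, connector roughly away from the robot.
- module2_nose (a point): Middle of the connector's front end, on the underside, 30 mm ahead of the module's origin.
- module3: Loose power module, about 120 g (three or four alike are present): black ribbed case 48 long, 34 wide, 21 mm high, with a white connector 20 wide, 12 long, 12 mm high on its front; 60 mm long in all. Origin under the middle of the 60 mm; x points to the connector (tip x = 30 mm, case x = -30 to 18). Starts flat on the bench to the right of the plate, connector roughly away from the robot.
- module3_nose (a point): Middle of the connector's front end, on the underside, 30 mm ahead of the module's origin.
- solder_reel: Bystander: solder reel, 60 mm across, 40 mm high, standing beyond the plate.
- flux_bottle: Bystander: white flux bottle, 44 mm across, 100 mm high, standing beyond the plate to the left.
- screwdriver: Bystander: screwdriver lying across the bench beyond the plate.

How it is judged:
On the way, in this order (a step that is already met when the one before it is completed fails the run):
1. the valve lever is fully shut (within 0.12 rad) (value of joint lever below 0.12 rad), for 0.2 s.
2. every module present is home in a dock, the valve still shut (within 0.15 rad) ((horizontal distance between module0_nose and dock0 below 0.0045 m or horizontal distance between module0_nose and dock1 below 0.0045 m or horizontal distance between module0_nose and dock2 below 0.0045 m or horizontal distance between module0_nose and dock3 below 0.0045 m) and angle between the x axis of each of module0, module1, module2, module3 and the x axis of dock, either way round below 0.07 rad and angle between each of module0, module1, module2, module3's own z axis and vertical below 0.07 rad and z of module0 in the frame of dock between 0.004 and 0.012 m and (horizontal distance between module1_nose and dock0 below 0.0045 m or horizontal distance between module1_nose and dock1 below 0.0045 m or horizontal distance between module1_nose and dock2 below 0.0045 m or horizontal distance between module1_nose and dock3 below 0.0045 m) and z of module1 in the frame of dock between 0.004 and 0.012 m and (horizontal distance between module2_nose and dock0 below 0.0045 m or horizontal distance between module2_nose and dock1 below 0.0045 m or horizontal distance between module2_nose and dock2 below 0.0045 m or horizontal distance between module2_nose and dock3 below 0.0045 m) and z of module2 in the frame of dock between 0.004 and 0.012 m and (horizontal distance between module3_nose and dock0 below 0.0045 m or horizontal distance between module3_nose and dock1 below 0.0045 m or horizontal distance between module3_nose and dock2 below 0.0045 m or horizontal distance between module3_nose and dock3 below 0.0045 m) and z of module3 in the frame of dock between 0.004 and 0.012 m and value of joint lever below 0.15 rad), for 0.2 s.
3. the lever is at half open, 45 degrees within 8 degrees (value of joint lever between 0.645 and 0.925 rad), for 0.2 s.
At the end, for the whole second after the job is handed in: Every module present lies flat in a dock, connector first, the middle of its connector's front within 4.5 mm of the middle of the dock's back wall and in line within 0.07 rad, at rest; the lever stands still at 0.785 rad within 0.14 rad (all of step 3 and (horizontal distance between module0_nose and dock0 below 0.0045 m or horizontal distance between module0_nose and dock1 below 0.0045 m or horizontal distance between module0_nose and dock2 below 0.0045 m or horizontal distance between module0_nose and dock3 below 0.0045 m) and angle between the x axis of each of module0, module1, module2, module3 and the x axis of dock, either way round below 0.07 rad and angle between each of module0, module1, module2, module3's own z axis and vertical below 0.07 rad and z of module0 in the frame of dock between 0.004 and 0.012 m and (horizontal distance between module1_nose and dock0 below 0.0045 m or horizontal distance between module1_nose and dock1 below 0.0045 m or horizontal distance between module1_nose and dock2 below 0.0045 m or horizontal distance between module1_nose and dock3 below 0.0045 m) and z of module1 in the frame of dock between 0.004 and 0.012 m and (horizontal distance between module2_nose and dock0 below 0.0045 m or horizontal distance between module2_nose and dock1 below 0.0045 m or horizontal distance between module2_nose and dock2 below 0.0045 m or horizontal distance between module2_nose and dock3 below 0.0045 m) and z of module2 in the frame of dock between 0.004 and 0.012 m and (horizontal distance between module3_nose and dock0 below 0.0045 m or horizontal distance between module3_nose and dock1 below 0.0045 m or horizontal distance between module3_nose and dock2 below 0.0045 m or horizontal distance between module3_nose and dock3 below 0.0045 m) and z of module3 in the frame of dock between 0.004 and 0.012 m and linear speed of each of module0, module1, module2, module3 below 0.02 m/s and velocity of joint lever below 0.05 rad/s); the robot touches nothing.
It fails at once if the solder reel is moved more than 30 mm (distance of solder_reel from where it was at the start of the episode above 0.03 m).
It fails at once if the flux bottle is moved more than 30 mm (distance of flux_bottle from where it was at the start of the episode above 0.03 m).
It fails at once if the screwdriver is moved more than 30 mm (distance of screwdriver from where it was at the start of the episode above 0.03 m).
Of module0, module1, module2, module3 only 3 to 4 are there at a start; the rules pass over those that are not, and their reading is None.
At some moment in a run one of module0, module1, module2, module3 may be knocked a few centimetres aside while the robot is not near it.
It also fails if it takes over 210 s, if anything falls off the work surface, if the arm or the gripper's body presses on something with over 40 N, if the wrist force passes 120 N, or if a joint passes its speed limit or range.

## Working session

There is one attempt and no reset: what is moved stays moved. The work goes in short steps, Python scripts to look and compute and a tool call to move; the robot and the scene stay as the last step left them, time stands still between calls to the robot, and variables do not carry over. Pictures are saved under pics/ and viewed, about 12 in all and at most 16, crops included, and the job is handed in when it is done.

Besides the shell and the picture viewer there is one more tool, called by a JSON object that holds its "method" and its "body", one argument or row to a line. apply_moves: Moves the arm, as the interface text tells. Its arguments: {"type":"object","properties":{"deltas":{"type":"array","items":{"type":"array","items":{"type":"number"}}},"newtons":{"type":"number"}},"required":["deltas"]}

```bash
ls; mkdir -p pics
cat > h.py <<'E'
import numpy as np, cv2
from plant import readout, optics, ticket
def save(p,name,crop=None,scale=1):
    im=p["color"][:,:,::-1]
    if crop: im=im[crop[1]:crop[3],crop[0]:crop[2]]
    if scale!=1: im=cv2.resize(im,None,fx=scale,fy=scale,interpolation=cv2.INTER_CUBIC)
    cv2.imwrite("pics/"+name,im)
def ray(p,u,v,z):
    K=p["camera_matrix"];T=np.linalg.inv(p["camera_from_world"])
    d=np.linalg.inv(K)@[u,v,1]; d=T[:3,:3]@np.array([d[0],-d[1],-d[2]]); o=T[:3,3]
    return o+d*(z-o[2])/d[2]
def st():
    s=readout.read_state(); print({k:np.round(s[k],4).tolist() for k in("t","eef_pos","tcp_rot","q","contact_force","finger_gap")}); return s
E
python3 - <<'E'
from h import *
st()
for c in("top","scene"):
    p=optics.capture(c); save(p,c+"0.png"); print(c,p.keys())
    for n in("dock","valve","module0","module0_nose","lever_tip","valve_axis","mouth","strap","dock0","dock3"):
        print(n,[(np.round(r["point"],4).tolist(),round(r["conf"],2)) for r in optics.tip_of(p,n)][:6])
    print("look m",[(np.round(r["point"],4).tolist(),round(r["conf"],2)) for r in optics.look_for(p,"module0")])
    print(p["camera_matrix"].round(1).tolist(),np.linalg.inv(p["camera_from_world"]).round(3).tolist())
E
```

```text
pics
{'t': 0.0, 'eef_pos': [0.2063, -0.5891, 0.23], 'tcp_rot': [0.8156, -0.5786, -0.0009, -0.0007], 'q': [-1.3037, 0.309, 1.6352, -0.0, 1.1997, -0.0697], 'contact_force': [-0.7198, 0.3234, -0.4317], 'finger_gap': 0.0854}
top dict_keys(['color', 'camera_matrix', 'camera_from_world', 'shot'])
dock [([0.5286, -0.0053, 0.0005], 0.93), ([0.5872, -0.0347, 0.0063], 0.88), ([0.5914, 0.0269, 0.0074], 0.77), ([0.6014, 0.0918, 0.0051], 0.64), ([0.5759, -0.1018, 0.0117], 0.61)]
valve [([0.5073, 0.3125, 0.0019], 0.66), ([0.5664, -0.0008, 0.0423], 0.54)]
module0 [([0.58, -0.3879, -0.002], 0.86), ([0.4565, -0.3751, 0.0014], 0.83), ([0.4621, -0.2732, 0.0006], 0.8), ([0.5726, -0.2561, -0.0002], 0.7)]
module0_nose [([0.6125, -0.3741, 0.0038], 0.55)]
lever_tip [([0.4762, 0.3949, 0.0783], 0.75), ([0.4847, -0.3684, -0.0025], 0.74)]
valve_axis [([0.5078, 0.3162, 0.0822], 0.92)]
mouth [([0.5157, 0.002, 0.0081], 0.7)]
strap [([0.563, -0.001, 0.0402], 0.86), ([0.7324, -0.1777, 0.0003], 0.71)]
dock0 [([0.5286, -0.0053, 0.0005], 0.93), ([0.5872, -0.0347, 0.0063], 0.88), ([0.5914, 0.0269, 0.0074], 0.77), ([0.60
[... 1336 characters left out ...]
 -0.0049, 0.0376], 0.72)]
dock0 [([0.5998, 0.0929, 0.0066], 0.8), ([0.5899, 0.0267, 0.0081], 0.76), ([0.5305, 0.0052, -0.0037], 0.7), ([0.5865, -0.0383, 0.0035], 0.61), ([0.5774, -0.098, 0.0106], 0.59)]
dock3 [([0.5998, 0.0929, 0.0066], 0.8), ([0.5899, 0.0267, 0.0081], 0.76), ([0.5305, 0.0052, -0.0037], 0.7), ([0.5865, -0.0383, 0.0035], 0.61), ([0.5774, -0.098, 0.0106], 0.59)]
look m [([0.5749, -0.2554, 0.0182], 0.75), ([0.4649, -0.3746, 0.0205], 0.69), ([0.587, -0.3799, 0.0225], 0.65), ([0.4761, -0.2794, 0.0175], 0.58)]
[[414.8, 0.0, 320.4], [0.0, 414.8, 193.1], [0.0, 0.0, 1.0]] [[0.47, -0.651, 0.595, 1.18], [0.882, 0.355, -0.308, -0.344], [-0.011, 0.67, 0.742, 0.859], [0.0, 0.0, 0.0, 1.0]]
```

View pics/top0.png

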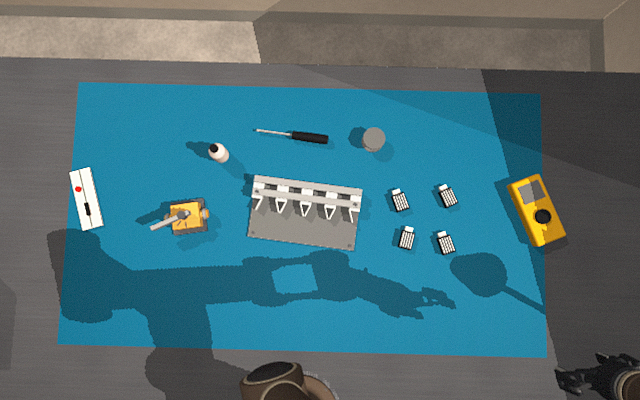

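```bash
cat >> h.py <<'E'
def R2yaw(a): return np.degrees(a)
def axes(p,zt=0.021,zc=0.012):
    """module masks -> rect centre and case axis"""
    out=[]
    for r in optics.trace(p,"module0"):
        m=r["pixels"].astype(np.uint8)
        c=max(cv2.findContours(m,0,1)[0],key=cv2.contourArea)[:,0,:]
        w=np.array([ray(p,u,v,zt)[:2] for u,v in c],np.float32)*1000
        (cx,cy),(a,b),ang=cv2.minAreaRect(w)
        if a<b: a,b,ang=b,a,ang+90
        out.append((round(r["conf"],2),round(cx,1),round(cy,1),round(a,1),round(b,1),round((ang+90)%180-90,1)))
    return out
E
python3 - <<'E'
from h import *
p=optics.capture("top")
for a in axes(p): print(a)
# dock frame from both tip_of sets: fit
D=np.array([[62,-99],[62,-33],[62,33],[62,99],[-12,0],[37,0]])/1000.
W=np.array([[.5767,-.0999],[.5868,-.0365],[.5906,.0268],[.6006,.0924],[.5173,.0036],[.5640,-.003]])
d=D-D.mean(0);w=W-W.mean(0)
th=np.arctan2((d[:,0]*w[:,1]-d[:,1]*w[:,0]).sum(),(d*w).sum())
R=np.array([[np.cos(th),-np.sin(th)],[np.sin(th),np.cos(th)]]);t=W.mean(0)-R@D.mean(0)
print(np.degrees(th),t,(W-(D@R.T+t)).round(4))
E
```

```text
(0.78, 581.2, -383.6, 59.1, 40.4, 26.6)
(0.76, 455.3, -378.4, 61.0, 39.3, 20.1)
(0.55, 465.7, -275.6, 59.0, 36.1, -13.7)
(0.55, 566.9, -256.5, 59.7, 39.5, 18.9)
-6.6294346447584624 [0.5274709  0.00248619] [[-0.0009  0.0031]
 [ 0.0016  0.001 ]
 [-0.0023 -0.0013]
 [ 0.0001 -0.0013]
 [ 0.0017 -0.0003]
 [-0.0002 -0.0012]]
```

The top view shows four modules at right (pixels about 400,200; 447,195; 407,238; 446,242). The plate is at 305,210 with its mouths facing down. The valve is at 187,216, its lever pointing lower-left and about 67° open. The network points agree with this, so I'm moving to the valve.

{"method": "apply_moves", "body": {
  "deltas": [
    [11.4, 40, -1, 0, 0, 3.9, 0],
    [11.4, 40, -1, 0, 0, 3.9, 0],
    [11.4, 40, -1, 0, 0, 3.9, 0],
    [11.4, 40, -1, 0, 0, 3.9, 0],
    [11.4, 40, -1, 0, 0, 3.9, 0],
    [11.4, 40, -1, 0, 0, 3.9, 0],
    [11.4, 40, -1, 0, 0, 3.9, 0],
    [11.4, 40, -1, 0, 0, 3.9, 0],
    [11.4, 40, -1, 0, 0, 3.9, 0],
    [11.4, 40, -1, 0, 0, 3.9, 0],
    [11.4, 40, -1, 0, 0, 3.9, 0],
    [11.4, 40, -1, 0, 0, 3.9, 0]
  ],
  "newtons": 40
}}

```text
t: 2.3
eef_pos: [0.3435, -0.1081, 0.2197]
tcp_rot: [0.979, -0.206, 0.001, 0.0]
contact_force: [1.3, -0.9, -0.6]
finger_gap: 0.0854
```

{"method": "apply_moves", "body": {
  "deltas": [
    [11.4, 40, -1, 0, 0, 3.9, 0],
    [11.4, 40, -1, 0, 0, 3.9, 0],
    [11.4, 40, -1, 0, 0, 3.9, 0],
    [11.4, 40, -1, 0, 0, 3.9, 0],
    [11.4, 40, -1, 0, 0, 3.9, 0],
    [11.4, 40, -1, 0, 0, 3.9, 0],
    [11.4, 40, -1, 0, 0, 3.9, 0],
    [11.4, 40, -1, 0, 0, 3.9, 0],
    [11.4, 40, -1, 0, 0, 3.9, 0],
    [11.4, 40, -1, 0, 0, 3.9, 0],
    [11.4, 30, -1, 0, 0, 3.9, 0],
    [0, 0, 0, 0, 0, 0, 0]
  ]
}}

```text
t: 3.3
eef_pos: [0.4706, 0.3258, 0.2085]
tcp_rot: [0.986, 0.168, 0.002, -0.002]
contact_force: [0.0, 0.8, 1.1]
finger_gap: 0.0853
```

```bash
cat >> h.py <<'E'
from scipy.spatial.transform import Rotation as Ro
def wrist():
    s=readout.read_state(); p=optics.capture("wrist")
    T=np.eye(4);T[:3,:3]=Ro.from_quat(s["tcp_rot"]).as_matrix();T[:3,3]=s["eef_pos"]
    p2=dict(p);p2["camera_from_world"]=np.linalg.inv(T@p["hand_eye"]); return s,p,p2
def yaw(s): return np.degrees(2*np.arctan2(s["tcp_rot"][1],s["tcp_rot"][0]))
E
python3 - <<'E'
from h import *
st()
s,p,p2=wrist(); print(p["hand_eye"].round(3).tolist(),p["camera_matrix"].tolist(),yaw(s))
save(p,"w1.png")
for n in("valve","lever_tip","valve_axis"):
    print(n,[(np.round(r["point"],4).tolist(),round(r["conf"],2)) for r in optics.tip_of(p,n)][:6])
for r in optics.trace(p,"lever")[:2]:
    m=r["pixels"].astype(np.uint8); c=max(cv2.findContours(m,0,1)[0],key=cv2.contourArea)[:,0,:]
    w=np.array([ray(p2,u,v,.079)[:2] for u,v in c],np.float32)*1000
    print(r["conf"],cv2.minAreaRect(w), w.min(0),w.max(0))
E
```

```text
{'t': 3.3, 'eef_pos': [0.4706, 0.3258, 0.2085], 'tcp_rot': [0.9858, 0.168, 0.0018, -0.0017], 'q': [0.5284, 0.2279, 1.7845, 0.0021, 1.1247, 0.19], 'contact_force': [0.0283, 0.7901, 1.1494], 'finger_gap': 0.0853}
[[1.0, -0.001, -0.0, -0.001], [-0.001, -0.948, -0.318, -0.082], [-0.0, 0.318, -0.948, -0.143], [0.0, 0.0, 0.0, 1.0]] [[340.10771646143667, 0.0, 320.44476795167583], [0.0, 340.10771646143667, 204.04757321183732], [0.0, 0.0, 1.0]] 19.33751171167046
valve [([0.506, 0.3177, -0.0041], 0.85)]
lever_tip [([0.4724, 0.3903, 0.0773], 0.64)]
valve_axis [([0.508, 0.3158, 0.0777], 0.61)]
0.94 ((490.4448547363281, 344.3164367675781), (21.95043182373047, 105.52142333984375), 29.40460205078125) [464.18164 296.55267] [519.77295 393.64197]
0.25 ((521.419677734375, 140.30628967285156), (123.98743438720703, 148.96922302246094), 84.12987518310547) [443.23248   84.608185] [598.472   208.98376]
```

View pics/w1.png

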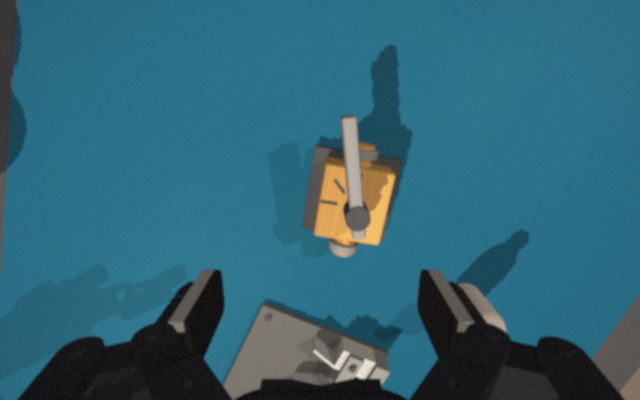

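The wrist view shows the valve with the lever axis at (357,217) and the tip at (349,118). The shut mark is near (321,202)–(337,203) and the half mark near (335,181)–(344,193). I'll compute angles from these.

Run:
```python
from h import *
s,p,p2=wrist()
f=lambda u,v,z:ray(p2,u,v,z)[:2]*1000
ax=f(357,217,.079);tip=f(349,118,.079);print(ax,tip,np.hypot(*(tip-ax)),np.degrees(np.arctan2(*(tip-ax)[::-1])))
for a,b in(((321,202),(337,203)),((335,181),(344,193))):
    A=f(*a,.046);B=f(*b,.046);d=A-B;print(A,B,"self",np.degrees(np.arctan2(d[1],d[0])),"from axis",np.degrees(np.arctan2(*(A-ax)[::-1])))
s=readout.read_state()
```

```text
[503.29104203 308.59257015] [468.0177859  383.45238715] 82.75382044508514 115.22938153024442
[473.36190191 301.08873551] [487.98525598 305.06540082] self -164.78690924747292 from axis -165.92493565755183
[478.9534543  324.63680433] [490.83099049 316.47244133] self 145.49620447804983 from axis 146.6056581662878
```

{"method": "apply_moves", "body": {
  "deltas": [
    [9.4, 41, 0, 0, 0, 5.2, 0],
    [0, 1.2, -39.5, 0, 0, 0, 0],
    [0, 0, -39.5, 0, 0, 0, 0],
    [0, 0, -39.5, 0, 0, 0, 0],
    [0, 0, -39.5, 0, 0, 0, 0],
    [0, 0, 0, 0, 0, 0, 1],
    [0, 0, 0, 0, 0, 0, 1],
    [0, 0, 0, 0, 0, 0, 1],
    [0, 0, 0, 0, 0, 0, 1],
    [0, 0, 0, 0, 0, 0, 1],
    [0, 0, 0, 0, 0, 0, 1],
    [0, 0, 0, 0, 0, 0, 1]
  ],
  "newtons": 30
}}

```text
t: 4.6
eef_pos: [0.4822, 0.3643, 0.0542]
tcp_rot: [0.978, 0.21, 0.005, -0.002]
contact_force: [3.6, 1.3, 5.8]
finger_gap: 0.0124
```

Run:
```python
from h import *
s=st(); print(yaw(s))
```

```text
{'t': 4.6, 'eef_pos': [0.4822, 0.3643, 0.0542], 'tcp_rot': [0.9776, 0.2104, 0.0052, -0.0016], 'q': [0.5754, 0.4814, 1.7971, -0.0009, 0.8522, 0.1519], 'contact_force': [3.6054, 1.3326, 5.7939], 'finger_gap': 0.0124}
24.29638134530925
```

{"method": "apply_moves", "body": {
  "deltas": [
    [-5.5, -2.9, 0, 0, 0, 6.6, 1],
    [-5.1, -3.5, 0, 0, 0, 6.6, 1],
    [-4.7, -4.1, 0, 0, 0, 6.6, 1],
    [-4.2, -4.6, 0, 0, 0, 6.6, 1],
    [-3.6, -5.0, 0, 0, 0, 6.6, 1],
    [-3.0, -5.4, 0, 0, 0, 6.6, 1],
    [-2.4, -5.7, 0, 0, 0, 6.6, 1],
    [-1.7, -6.0, 0, 0, 0, 6.6, 1],
    [-1.0, -6.1, 0, 0, 0, 6.6, 1],
    [-0.3, -6.2, 0, 0, 0, 6.6, 1],
    [0, 0, 0, 0, 0, 0, 1],
    [0, 0, 0, 0, 0, 0, 1]
  ]
}}

```text
t: 5.6
eef_pos: [0.4533, 0.3151, 0.0542]
tcp_rot: [0.705, 0.709, 0.007, 0.003]
contact_force: [9.4, 2.2, 2.2]
finger_gap: 0.0114
```

Run:
```python
from h import *
s=st(); print(yaw(s),s["wrist_torque"])
```

```text
{'t': 5.6, 'eef_pos': [0.4533, 0.3151, 0.0542], 'tcp_rot': [0.7053, 0.7088, 0.0074, 0.0028], 'q': [0.5295, 0.3981, 1.9269, -0.0022, 0.801, -1.0447], 'contact_force': [9.432, 2.1713, 2.2091], 'finger_gap': 0.0114}
90.28411211025295 [ 0.17632741 -1.24182387  0.30215881]
```

{"method": "apply_moves", "body": {
  "deltas": [
    [0.3, -4.7, 0, 0, 0, 5, 1],
    [0.7, -4.7, 0, 0, 0, 5, 1],
    [0, 0, 0, 0, 0, 0, 1]
  ]
}}

```text
t: 5.85
eef_pos: [0.4541, 0.3064, 0.0541]
tcp_rot: [0.642, 0.767, 0.008, 0.002]
contact_force: [8.1, 4.8, 2.2]
finger_gap: 0.0117
```

Run:
```python
from h import *
s=st(); print(yaw(s),s["wrist_torque"])
```

```text
{'t': 5.85, 'eef_pos': [0.4541, 0.3064, 0.0541], 'tcp_rot': [0.6416, 0.767, 0.0076, 0.0024], 'q': [0.5136, 0.3912, 1.9374, 0.0013, 0.7969, -1.2357], 'contact_force': [8.0802, 4.8126, 2.1851], 'finger_gap': 0.0117}
100.17712649600215 [ 0.53930951 -1.00792029 -0.30360025]
```

{"method": "apply_moves", "body": {
  "deltas": [
    [0.7, -3.7, 0, 0, 0, 4, 1],
    [0.7, -2.7, 0, 0, 0, 3, 1],
    [0, 0, 0, 0, 0, 0, 1]
  ]
}}

```text
t: 6.1
eef_pos: [0.4547, 0.3059, 0.0545]
tcp_rot: [0.598, 0.801, 0.012, -0.001]
contact_force: [3.1, 20.9, -1.5]
finger_gap: 0.0113
```

Run:
```python
from h import *
s=st(); print(yaw(s),s["wrist_torque"])
```

```text
{'t': 6.1, 'eef_pos': [0.4547, 0.3059, 0.0545], 'tcp_rot': [0.5984, 0.8011, 0.0121, -0.001], 'q': [0.5059, 0.388, 1.9414, 0.0164, 0.791, -1.364], 'contact_force': [3.1455, 20.8523, -1.4514], 'finger_gap': 0.0113}
106.48215160332114 [ 2.99981306 -0.519446   -1.67847485]
```

{"method": "apply_moves", "body": {
  "deltas": [
    [0, 2, 0, 0, 0, -4, 0],
    [0, 0, 0, 0, 0, 0, 0],
    [0, 0, 0, 0, 0, 0, 0],
    [0, 0, 0, 0, 0, 0, 0],
    [0, 0, 0, 0, 0, 0, 0],
    [0, 0, 0, 0, 0, 0, 0],
    [0, 0, 30, 0, 0, 0, 0],
    [0, 0, 40, 0, 0, 0, 0],
    [0, 0, 40, 0, 0, 0, 0],
    [0, 0, 40, 0, 0, 0, 0],
    [0, 0, 0, 0, 0, 0, 0]
  ]
}}

```text
t: 7.02
eef_pos: [0.4544, 0.3014, 0.2095]
tcp_rot: [0.621, 0.784, 0.008, 0.003]
contact_force: [1.0, 1.3, 1.0]
finger_gap: 0.0853
```

Run:
```python
from h import *
st()
s,p,p2=wrist(); q=optics.capture("top"); save(p,"w2.png")
for n in("valve","lever_tip","valve_axis"):
  for x in(p,q):
    print(n,[(np.round(r["point"],4).tolist(),round(r["conf"],2)) for r in optics.tip_of(x,n)][:3])
for a in axes(q): print(a)
print([(np.round(r["point"],4).tolist(),round(r["conf"],2)) for r in optics.look_for(q,"module0")])
```

```text
{'t': 7.0167, 'eef_pos': [0.4544, 0.3014, 0.2095], 'tcp_rot': [0.6211, 0.7837, 0.0076, 0.0032], 'q': [0.5058, 0.168, 1.8547, -0.0001, 1.1025, -1.2954], 'contact_force': [0.9851, 1.2854, 1.0342], 'finger_gap': 0.0853}
valve [([0.5965, 0.0937, 0.0081], 0.74), ([0.5065, 0.3157, -0.0032], 0.61)]
valve [([0.5088, 0.3157, -0.0028], 0.92), ([0.4988, -0.2853, 0.0035], 0.52), ([0.5658, -0.2533, -0.0029], 0.32)]
lever_tip [([0.4252, 0.3019, 0.0804], 0.76)]
lever_tip [([0.4265, 0.3011, 0.0807], 0.75)]
valve_axis [([0.5063, 0.3162, 0.0787], 0.74)]
valve_axis [([0.5076, 0.312, 0.0775], 0.93)]
(0.81, 465.1, -275.5, 61.1, 36.1, -13.8)
(0.69, 455.4, -377.7, 61.9, 40.3, 20.7)
(0.58, 566.6, -254.4, 59.3, 36.3, 22.1)
(0.56, 582.0, -382.6, 56.7, 39.2, 26.6)
[([0.5815, -0.384, 0.0161], 0.84), ([0.4607, -0.2735, 0.0176], 0.79), ([0.4516, -0.3754, 0.0203], 0.77), ([0.5679, -0.2537, 0.0223], 0.57)]
```

View pics/w2.png

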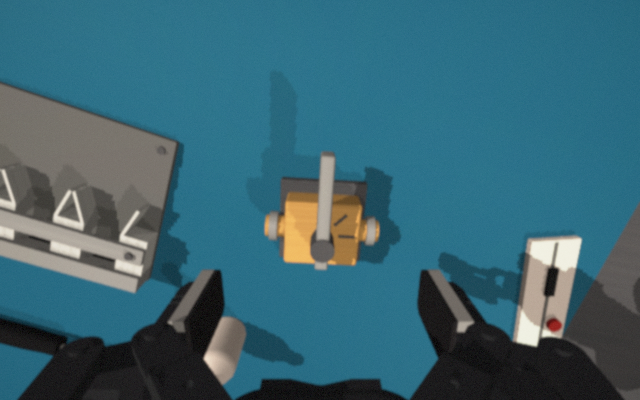

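The lever now lies across the pipe at (327,155)–(322,250). The half and open marks at (341,220) and (346,237) are uncovered, so the valve is shut. Next I'll look at the plate from above on the way to the modules.

{"method": "apply_moves", "body": {
  "deltas": [
    [3.2, -37.6, 5, 0, 0, -2.3, 0],
    [3.2, -37.6, 5, 0, 0, -2.3, 0],
    [3.2, -37.6, 5, 0, 0, -2.3, 0],
    [3.2, -37.6, 5, 0, 0, -2.3, 0],
    [3.2, -37.6, 5, 0, 0, -2.3, 0],
    [3.2, -37.6, 5, 0, 0, -2.3, 0],
    [3.2, -37.6, 5, 0, 0, -2.3, 0],
    [3.2, -37.6, 5, 0, 0, -2.3, 0],
    [0, 0, 0, 0, 0, 0, 0],
    [0, 0, 0, 0, 0, 0, 0]
  ]
}}

```text
t: 8.35
eef_pos: [0.4747, -0.004, 0.2403]
tcp_rot: [0.74, 0.673, 0.0, -0.0]
contact_force: [-0.4, 0.7, 0.2]
finger_gap: 0.0855
```

Run:
```python
from h import *
s,p,p2=wrist(); print(np.round(s["eef_pos"],4),yaw(s)); save(p,"w3.png",(60,60,580,400),1.5)
np.savez("w3.npz",c=p["color"],K=p["camera_matrix"],T=p2["camera_from_world"])
for n in("dock","mouth","strap"):
    print(n,[(np.round(r["point"],4).tolist(),round(r["conf"],2)) for r in optics.tip_of(p,n)][:5])
```

```text
[ 0.4747 -0.004   0.2403] 84.55084837291314
dock [([0.5828, -0.0369, 0.0041], 0.97), ([0.5944, 0.0236, 0.0057], 0.87), ([0.5771, -0.0996, 0.0092], 0.86), ([0.5964, 0.0948, 0.0034], 0.79), ([0.5274, 0.0027, 0.0014], 0.58)]
mouth [([0.5158, 0.0079, 0.0099], 0.87)]
strap [([0.5658, -0.0021, 0.0409], 0.63)]
```

View pics/w3.png

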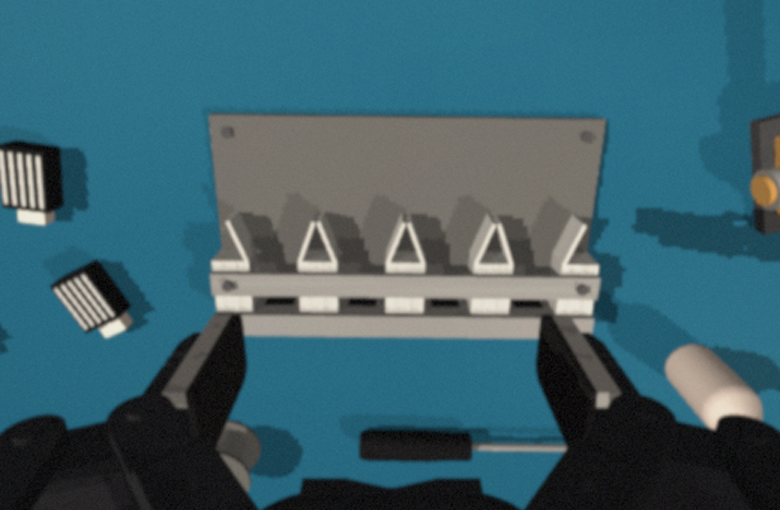

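The plate's front corners are at crop pixels (208,114) and (606,119). The guide tips are near (318,222), (406,222) and (493,222), and the strap's front edge is at row 275. I'll compute the dock frame from these.

Run:
```python
from h import *
d=np.load("w3.npz");p={"camera_matrix":d["K"],"camera_from_world":d["T"]}
g=cv2.cvtColor(d["c"],cv2.COLOR_RGB2GRAY).astype(np.float32)
hsv=cv2.cvtColor(d["c"],cv2.COLOR_RGB2HSV)
# plate front edge: per column, the row where saturation drops
sat=cv2.GaussianBlur(hsv[:,:,1],(5,5),0).astype(float)
P=[]
for u in range(215,455,4):
    col=sat[110:170,u]; g1=np.diff(col); k=np.argmin(g1); P.append(ray(p,u,110+k+.5,.008)[:2]*1000)
P=np.array(P); c=np.polyfit(P[:,1],P[:,0],1); r=P[:,0]-np.polyval(c,P[:,1]); ok=abs(r)<1.5; c=np.polyfit(P[ok,1],P[ok,0],1)
print("front edge x=%.1f at y=0, yaw %.2f, n %d"%(c[1],-np.degrees(np.arctan(c[0])),ok.sum()))
# strap front edge (z=.038): strongest brightening near row 243
P=[]
for u in range(205,455,4):
    col=cv2.GaussianBlur(g,(3,3),0)[232:252,u]; k=np.argmax(np.diff(col)); P.append(ray(p,u,232+k+.5,.038)[:2]*1000)
P=np.array(P); c=np.polyfit(P[:,1],P[:,0],1); r=P[:,0]-np.polyval(c,P[:,1]); ok=abs(r)<2; c=np.polyfit(P[ok,1],P[ok,0],1)
print("strap edge x=%.1f at y=0, yaw %.2f, n %d"%(c[1],-np.degrees(np.arctan(c[0])),ok.sum()))
f=lambda u,v,z:(ray(p,u/1.5+60,v/1.5+60,z)[:2]*1000).round(1)
print("corners",f(208,114,.008),f(606,119,.008)); print("apexes",[f(u,v,.032) for u,v in((318,222),(406,222),(493,222))])
print("screws strap",f(229,286,.038),f(582,290,.038),"screws plate",f(228,132,.008),f(587,137,.008))
```

```text
front edge x=440.0 at y=0, yaw -6.04, n 60Traceback (most recent call last):
  File "<stdin>", line 16, in <module>
    raise TypeError("expected non-empty vector for x")
TypeError: expected non-empty vector for x
```

Run:
```python
from h import *
d=np.load("w3.npz");p={"camera_matrix":d["K"],"camera_from_world":d["T"]}
f=lambda u,v,z:(ray(p,u/1.5+60,v/1.5+60,z)[:2]*1000)
def seg(a,b): v=b-a; return a.round(1),b.round(1),"mid",((a+b)/2).round(1),"len",np.hypot(*v).round(1),"yaw",np.degrees(np.arctan2(-v[0],v[1])).round(2)
print("corners",seg(f(208,114,.008),f(606,119,.008)))
print("apexes",[f(u,v,.032).round(1) for u,v in((318,222),(406,222),(493,222))])
print("strap front",seg(f(210,275,.038),f(600,277,.038)))
print("screws strap",seg(f(229,286,.038),f(582,290,.038)));print("screws plate",seg(f(228,132,.008),f(587,137,.008)))
```

```text
corners (array([ 426.9, -133.3]), array([457.8, 154.9]), 'mid', array([442.4,  10.8]), 'len', np.float64(289.9), 'yaw', np.float64(-6.12))
apexes [array([508.9, -60.9]), array([515.,   3.]), array([520.9,  66.1])]
strap front (array([ 540.7, -145.4]), array([569.6, 142.9]), 'mid', array([555.1,  -1.3]), 'len', np.float64(289.8), 'yaw', np.float64(-5.73))
screws strap (array([ 550.9, -133.2]), array([579.1, 129.9]), 'mid', array([565. ,  -1.6]), 'len', np.float64(264.5), 'yaw', np.float64(-6.12))
screws plate (array([ 441.2, -121.4]), array([469.8, 141.5]), 'mid', array([455.5,  10. ]), 'len', np.float64(264.4), 'yaw', np.float64(-6.21))
```

Corner and screw spans come out at 289.9 mm against the true 290, so the dock frame is reliable: centre (527.0, 1.8), yaw −6.1°. Next I'll hover over the first module.

{"method": "apply_moves", "body": {
  "deltas": [
    [-3, -34, -11, 0, 0, -1, 0],
    [-3, -34, -11, 0, 0, -1, 0],
    [-3, -34, -11, 0, 0, -1, 0],
    [-3, -34, -11, 0, 0, -1, 0],
    [-3, -34, -11, 0, 0, -1, 0],
    [-3, -34, -11, 0, 0, -1, 0],
    [-3, -34, -11, 0, 0, -1, 0],
    [-3, -30, -11, 0, 0, -1, 0],
    [0, 0, 0, 0, 0, 0, 0],
    [0, 0, 0, 0, 0, 0, 0]
  ]
}}

```text
t: 9.38
eef_pos: [0.4503, -0.2697, 0.151]
tcp_rot: [0.784, 0.621, -0.0, -0.001]
contact_force: [-0.1, 0.1, -0.8]
finger_gap: 0.0854
```

```bash
cat >> h.py <<'E'
def mods(name=None,cam="wrist"):
    """module poses: origin (mm) & yaw from white connector + case mask"""
    if cam=="wrist": s,p,p2=wrist(); print("tcp",np.round(s["eef_pos"]*np.array(1000.),1),"yaw",round(yaw(s),2))
    else: p=p2=optics.capture(cam)
    if name: save(p,name)
    for r in optics.tip_of(p,"module0"): print("org",np.round(np.array(r["point"])*1000,1),round(r["conf"],2))
    for r in optics.tip_of(p,"module0_nose"): print("nose",np.round(np.array(r["point"])*1000,1),round(r["conf"],2))
    for a in axes(p2 if cam!="wrist" else {**p,**p2}) if cam!="wrist" else waxes(p,p2): print("rect",a)
def waxes(p,p2):
    out=[]
    for r in optics.trace(p,"module0"):
        m=r["pixels"].astype(np.uint8); c=max(cv2.findContours(m,0,1)[0],key=cv2.contourArea)[:,0,:]
        w=np.array([ray(p2,u,v,.018)[:2] for u,v in c],np.float32)*1000
        (cx,cy),(a,b),ang=cv2.minAreaRect(w)
        if a<b: a,b,ang=b,a,ang+90
        out.append((round(r["conf"],2),round(cx,1),round(cy,1),round(a,1),round(b,1),round((ang+90)%180-90,1)))
    return out
E
python3 -c "
from h import *
mods('w4.png')"
```

```text
tcp [ 450.3 -269.7  151. ] yaw 76.77
org [ 586.8 -383.2    2.3] 0.97
org [ 458.2 -382.6   -3.5] 0.95
org [ 5.643e+02 -2.552e+02  3.000e-01] 0.72
org [ 464.1 -278.6   -3.5] 0.64
nose [ 612.9 -371.     3.5] 0.86
nose [ 484.4 -367.2    4.1] 0.44
rect (0.8, 561.2, -255.4, 66.4, 38.2, 21.0)
rect (0.77, 577.1, -381.7, 62.8, 47.7, 27.4)
rect (0.72, 462.8, -275.2, 60.9, 35.1, -13.2)
rect (0.64, 453.4, -376.1, 59.9, 42.6, 19.7)
```

View pics/w4.png

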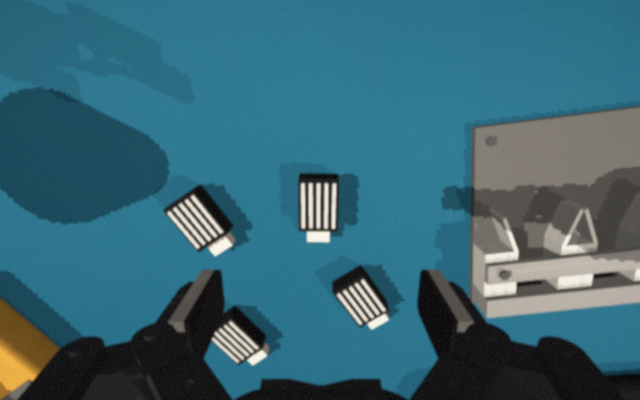

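Module A is at (318,207), well aligned with the jaws; I'll grip it near its rear.

{"method": "apply_moves", "body": {
  "deltas": [
    [2, -3.5, -35, 0, 0, 0, 0],
    [0, 0, -38, 0, 0, 0, 0],
    [0, 0, -38, 0, 0, 0, 0],
    [0, 0, -38, 0, 0, 0, 0],
    [0, 0, 0, 0, 0, 0, 0],
    [0, 0, 0, 0, 0, 0, 1],
    [0, 0, 0, 0, 0, 0, 1],
    [0, 0, 0, 0, 0, 0, 1],
    [0, 0, 0, 0, 0, 0, 1],
    [0, 0, 0, 0, 0, 0, 1],
    [0, 0, 0, 0, 0, 0, 1]
  ],
  "newtons": 40
}}

```text
t: 10.5
eef_pos: [0.4551, -0.2753, 0.0068]
tcp_rot: [0.784, 0.621, 0.001, 0.003]
contact_force: [0.2, 1.8, 9.2]
finger_gap: 0.033
```

```bash
python3 -c "
from h import *
s=st();print(yaw(s))"
```

```text
{'t': 10.5, 'eef_pos': [0.4551, -0.2753, 0.0068], 'tcp_rot': [0.7838, 0.6211, 0.001, 0.003], 'q': [-0.6261, 0.4564, 1.9745, 0.0006, 0.7044, -1.9667], 'contact_force': [0.1984, 1.8326, 9.2038], 'finger_gap': 0.033}
76.78873174467162
```

{"method": "apply_moves", "body": {
  "deltas": [
    [0, 0, 27, 0, 0, 0, 1],
    [0, 0, 27, 0, 0, 0, 1],
    [5.9, 30.2, 0, 0, 0, 1.2, 1],
    [5.9, 30.2, 0, 0, 0, 1.2, 1],
    [5.9, 30.2, 0, 0, 0, 1.2, 1],
    [5.9, 30.2, 0, 0, 0, 1.2, 1],
    [5.9, 30.2, 0, 0, 0, 1.2, 1],
    [5.9, 30.2, 0, 0, 0, 1.1, 1],
    [0, 0, 0, 0, 0, 0, 1],
    [0, 0, 0, 0, 0, 0, 1]
  ]
}}

```text
t: 11.33
eef_pos: [0.4885, -0.0913, 0.0584]
tcp_rot: [0.743, 0.67, 0.0, 0.001]
contact_force: [-0.2, -0.7, -1.3]
finger_gap: 0.0328
```

```bash
python3 -c "
from h import *
s,p,p2=wrist();save(p,'w5.png');st();print(yaw(s))
print([(np.round(r['point'],4).tolist(),round(r['conf'],2)) for r in optics.tip_of(p,'module0_nose')])"
```

```text
{'t': 11.3833, 'eef_pos': [0.4884, -0.0923, 0.0582], 'tcp_rot': [0.7432, 0.6691, 0.0003, 0.0009], 'q': [-0.2742, 0.3112, 2.0433, -0.0006, 0.7852, -1.7397], 'contact_force': [0.6215, 0.2493, -1.852], 'finger_gap': 0.0328}
84.08549052079177
[]
```

View pics/w5.png

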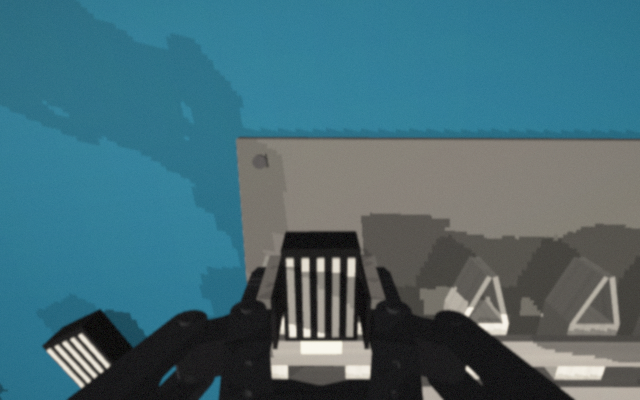

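The module hangs level in the jaws with its connector towards dock 0's mouth. I'll lower it.

{"method": "apply_moves", "body": {
  "deltas": [
    [2, -1.5, -14, 0, 0, 0, 1],
    [0, 0, -14, 0, 0, 0, 1],
    [0, 0, -12, 0, 0, 0, 1],
    [0, 0, 0, 0, 0, 0, 1],
    [0, 0, 0, 0, 0, 0, 1]
  ]
}}

```text
t: 11.85
eef_pos: [0.4891, -0.0947, 0.0167]
tcp_rot: [0.744, 0.668, -0.001, -0.001]
contact_force: [0.1, 0.9, -0.6]
finger_gap: 0.0327
```

```bash
python3 -c "
from h import *
s=st();print(yaw(s))"
```

```text
{'t': 11.85, 'eef_pos': [0.4891, -0.0947, 0.0167], 'tcp_rot': [0.7443, 0.6679, -0.0005, -0.0008], 'q': [-0.2786, 0.3933, 2.0459, -0.0001, 0.7042, -1.7412], 'contact_force': [0.0798, 0.943, -0.5832], 'finger_gap': 0.0327}
83.80495512144398
```

{"method": "apply_moves", "body": {
  "deltas": [
    [0, 0, -1.2, 0, 0, 0, 1],
    [0, 0, 0, 0, 0, 0, 0.6],
    [0, 0, 0, 0, 0, 0, 0],
    [0, 0, 0, 0, 0, 0, 0],
    [0, 0, 0, 0, 0, 0, 0],
    [0, 0, 18, 0, 0, 0, 0],
    [0, 0, 18, 0, 0, 0, 1],
    [-20, 2.1, 0, 0, 0, 0, 1],
    [-20, 2.1, 0, 0, 0, 0, 1],
    [0, 0, 0, 0, 0, 0, 1],
    [0, 0, 0, 0, 0, 0, 1],
    [0, 0, 0, 0, 0, 0, 1]
  ]
}}

```text
t: 12.85
eef_pos: [0.451, -0.09, 0.0525]
tcp_rot: [0.744, 0.668, 0.001, 0.001]
contact_force: [0.5, -0.1, 0.3]
finger_gap: 0.0108
```

```bash
python3 -c "
from h import *
mods('w6.png');st()"
```

```text
tcp [451.  -90.   52.5] yaw 83.9
org [497.8 -99.2   3.2] 0.78
rect (0.63, 535.9, -258.1, 55.8, 14.9, -60.9)
rect (0.58, 500.1, -95.6, 68.8, 22.5, -6.0)
{'t': 13.05, 'eef_pos': [0.451, -0.09, 0.0522], 'tcp_rot': [0.7437, 0.6685, 0.0003, 0.0005], 'q': [-0.2918, 0.2632, 2.1283, 0.0, 0.749, -1.7562], 'contact_force': [-0.6447, 0.1412, -0.2732], 'finger_gap': -0.0002}
```

View pics/w6.png

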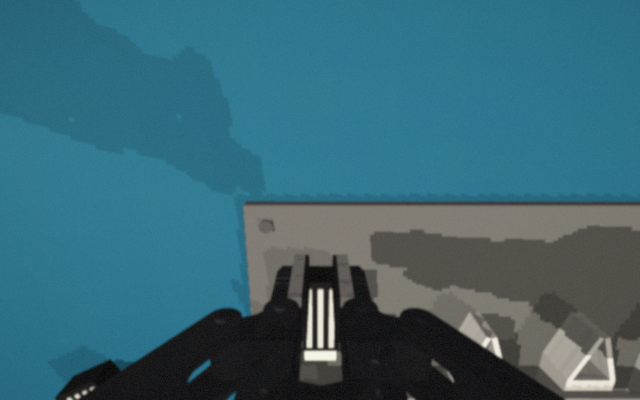

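The module sits in the mouth, seen at (320,330) between the fingers. The closed fingers are 8 mm behind its rear, so I'll lower and push.

{"method": "apply_moves", "body": {
  "deltas": [
    [0, 0, -18, 0, 0, 0, 1],
    [0, 0, -18, 0, 0, 0, 1],
    [5.2, -0.6, 0, 0, 0, 0, 1],
    [5.2, -0.6, 0, 0, 0, 0, 1],
    [5.2, -0.5, 0, 0, 0, 0, 1],
    [5.2, -0.6, 0, 0, 0, 0, 1],
    [5.2, -0.5, 0, 0, 0, 0, 1],
    [5.2, -0.6, 0, 0, 0, 0, 1],
    [5.2, -0.5, 0, 0, 0, 0, 1],
    [5.2, -0.6, 0, 0, 0, 0, 1],
    [5.2, -0.5, 0, 0, 0, 0, 1],
    [0, 0, 0, 0, 0, 0, 1]
  ],
  "newtons": 60
}}

```text
t: 14.05
eef_pos: [0.4986, -0.0952, 0.0165]
tcp_rot: [0.744, 0.668, 0.001, 0.001]
contact_force: [-0.4, -1.2, 1.1]
finger_gap: -0.0
```

```bash
cat >> h.py <<'E'
def loc(x,y):
    a=np.radians(-6.1); d=np.array([x-527,y-1.8]); return np.round([d[0]*np.cos(a)+d[1]*np.sin(a),-d[0]*np.sin(a)+d[1]*np.cos(a)],1)
E
python3 -c "
from h import *
s=st();print(yaw(s),loc(*s['eef_pos'][:2]*np.array(1000.)))"
```

```text
{'t': 14.05, 'eef_pos': [0.4986, -0.0952, 0.0165], 'tcp_rot': [0.7437, 0.6685, 0.0007, 0.0011], 'q': [-0.2745, 0.4052, 2.0274, 0.0001, 0.7063, -1.7389], 'contact_force': [-0.4252, -1.1688, 1.0753], 'finger_gap': -0.0}
83.9005775485625 [-17.9 -99.5]
```

{"method": "apply_moves", "body": {
  "deltas": [
    [4, -0.4, 0, 0, 0, 0, 1],
    [3, -0.3, 0, 0, 0, 0, 1],
    [2, -0.2, 0, 0, 0, 0, 1],
    [0, 0, 0, 0, 0, 0, 1],
    [0, 0, 0, 0, 0, 0, 1]
  ]
}}

```text
t: 14.47
eef_pos: [0.5061, -0.0957, 0.0161]
tcp_rot: [0.744, 0.668, 0.0, 0.0]
contact_force: [0.4, -0.1, -0.1]
finger_gap: 0.0003
```

{"method": "apply_moves", "body": {
  "deltas": [
    [2, -0.2, 0, 0, 0, 0, 1],
    [1, -0.1, 0, 0, 0, 0, 1],
    [0, 0, 0, 0, 0, 0, 1]
  ]
}}

```text
t: 14.72
eef_pos: [0.5083, -0.0959, 0.016]
tcp_rot: [0.744, 0.668, -0.0, -0.0]
contact_force: [-1.6, -0.2, 0.6]
finger_gap: -0.0001
```

```bash
python3 -c "
from h import *
s=st();print(yaw(s),loc(*s['eef_pos'][:2]*np.array(1000.)))"
```

```text
{'t': 14.7167, 'eef_pos': [0.5083, -0.0959, 0.016], 'tcp_rot': [0.7437, 0.6685, -0.0003, -0.0005], 'q': [-0.2706, 0.4218, 2.0024, -0.0001, 0.7185, -1.7349], 'contact_force': [-1.6009, -0.2048, 0.6367], 'finger_gap': -0.0001}
83.89898364260421 [ -8.2 -99.1]
```

{"method": "apply_moves", "body": {
  "deltas": [
    [1.5, -0.2, 0, 0, 0, 0, 1],
    [1.5, -0.1, 0, 0, 0, 0, 1],
    [0, 0, 0, 0, 0, 0, 1]
  ]
}}

```text
t: 14.97
eef_pos: [0.5083, -0.0957, 0.0154]
tcp_rot: [0.744, 0.669, -0.002, -0.003]
contact_force: [-7.3, 0.1, 5.9]
finger_gap: -0.0002
```

```bash
python3 -c "
from h import *
s=st();print(yaw(s),loc(*s['eef_pos'][:2]*np.array(1000.)))
s,p,p2=wrist();save(p,'w7.png');q=optics.capture('scene');save(q,'s7.png',(250,100,450,250),4)
for c in (p,q): print([(loc(*(np.array(r['point'])*1000)[:2]),round(r['conf'],2)) for r in optics.tip_of(c,'module0')])"
```

```text
{'t': 14.9667, 'eef_pos': [0.5083, -0.0957, 0.0154], 'tcp_rot': [0.7436, 0.6686, -0.0024, -0.0031], 'q': [-0.2699, 0.4259, 1.9975, -0.0011, 0.726, -1.7338], 'contact_force': [-7.3394, 0.0896, 5.914], 'finger_gap': -0.0002}
83.92282206794776 [ -8.2 -98.9]
[(array([  68.5, -251.6]), 0.74)]
[(array([  96.2, -376.4]), 0.89), (array([ -28.8, -386.1]), 0.61), (array([  68.2, -252.6]), 0.54), (array([  33.9, -101. ]), 0.42)]
```

View pics/s7.png

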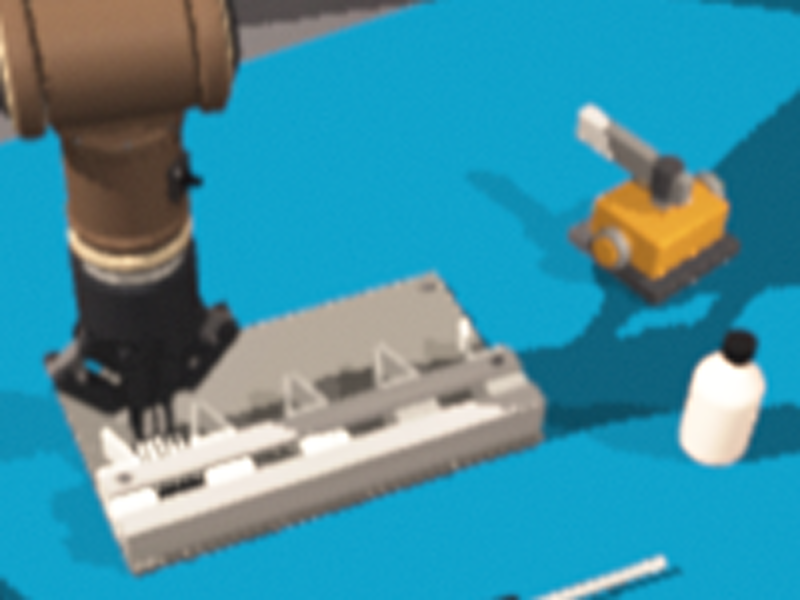

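Pressing against the wall with a solid stop at local −8.2, where I expected −9, and the ribs show just ahead of the strap: home. I'll press once more, back off and go to the next module.

{"method": "apply_moves", "body": {
  "deltas": [
    [2, -0.2, 0, 0, 0, 0, 1],
    [0, 0, 0, 0, 0, 0, 1],
    [-14, 1.5, 0, 0, 0, 0, 1],
    [-14, 1.5, 3, 0, 0, 0, 1],
    [0, 0, 40, 0, 0, 0, 1],
    [0, 0, 40, 0, 0, 0, 0],
    [0, 0, 40, 0, 0, 0, 0]
  ]
}}

```text
t: 15.75
eef_pos: [0.4852, -0.0933, 0.1398]
tcp_rot: [0.744, 0.668, -0.0, -0.0]
contact_force: [2.0, -0.7, -0.1]
finger_gap: 0.023
```

{"method": "apply_moves", "body": {
  "deltas": [
    [12.5, -28, 0, 0, 0, 4.4, 0],
    [12.5, -28, 0, 0, 0, 4.4, 0],
    [12.5, -28, 0, 0, 0, 4.4, 0],
    [12.5, -28, 0, 0, 0, 4.4, 0],
    [12.5, -28, 0, 0, 0, 4.4, 0],
    [12.5, -28, 0, 0, 0, 4.4, 0],
    [0, 0, 0, 0, 0, 0, 0],
    [0, 0, 0, 0, 0, 0, 0]
  ]
}}

```text
t: 16.42
eef_pos: [0.5616, -0.2632, 0.1392]
tcp_rot: [0.573, 0.82, 0.0, 0.001]
contact_force: [0.0, 0.9, 0.3]
finger_gap: 0.0852
```

```bash
python3 -c "
from h import *
mods()
q=optics.capture('top')
print([(np.round(np.array(r['point'])[:2]*1000),loc(*(np.array(r['point'])*1000)[:2]),round(r['conf'],2)) for r in optics.tip_of(q,'module0')])"
```

```text
tcp [ 561.6 -263.2  139.2] yaw 110.13
org [ 589.4 -384.2    2.2] 0.88
org [ 548.1 -100.3    6.3] 0.79
org [ 458.7 -382.    -3.4] 0.7
org [ 5.667e+02 -2.534e+02  2.000e-01] 0.56
nose [ 613.3 -369.9    2.7] 0.72
rect (0.9, 532.3, -93.8, 39.5, 28.8, 83.6)
rect (0.9, 565.1, -255.5, 62.2, 34.2, 20.3)
rect (0.72, 468.8, -372.3, 37.8, 32.5, -69.9)
rect (0.71, 580.1, -381.9, 61.2, 43.0, 24.8)
[(array([547., -98.]), array([ 30.1, -96.6]), 0.62), (array([ 568., -257.]), array([  68.7, -253. ]), 0.6), (array([528.,  -4.]), array([ 1.6, -5.2]), 0.48), (array([ 580., -384.]), array([  93.5, -378. ]), 0.47)]
```

{"method": "apply_moves", "body": {
  "deltas": [
    [-7, 5, -32, 0, 0, 0.2, 0],
    [0, 0, -33, 0, 0, 0, 0],
    [0, 0, -33, 0, 0, 0, 0],
    [0, 0, -34, 0, 0, 0, 0],
    [0, 0, 0, 0, 0, 0, 0],
    [0, 0, 0, 0, 0, 0, 1],
    [0, 0, 0, 0, 0, 0, 1],
    [0, 0, 0, 0, 0, 0, 1],
    [0, 0, 0, 0, 0, 0, 1],
    [0, 0, 0, 0, 0, 0, 1],
    [0, 0, 0, 0, 0, 0, 1]
  ],
  "newtons": 40
}}

```text
t: 17.63
eef_pos: [0.5561, -0.2578, 0.0102]
tcp_rot: [0.57, 0.822, 0.0, 0.003]
contact_force: [-1.0, 0.6, 7.1]
finger_gap: 0.0326
```

```bash
python3 -c "
from h import *
s=st();print(yaw(s))"
```

```text
{'t': 17.6333, 'eef_pos': [0.5561, -0.2578, 0.0102], 'tcp_rot': [0.5701, 0.8216, 0.0003, 0.0028], 'q': [-0.5052, 0.5656, 1.7779, 0.0001, 0.7924, -2.4337], 'contact_force': [-0.9684, 0.5777, 7.1197], 'finger_gap': 0.0326}
110.4920330774219
```

{"method": "apply_moves", "body": {
  "deltas": [
    [0, 0, 28, 0, 0, 0, 1],
    [0, 0, 28, 0, 0, 0, 1],
    [-8.4, 32.8, 0, 0, 0, -3.8, 1],
    [-8.4, 32.8, 0, 0, 0, -3.8, 1],
    [-8.4, 32.8, 0, 0, 0, -3.8, 1],
    [-8.4, 32.8, 0, 0, 0, -3.8, 1],
    [-8.4, 32.8, 0, 0, 0, -3.8, 1],
    [-8.4, 32.8, 0, 0, 0, -3.8, 1],
    [-8.4, 32.8, 0, 0, 0, -3.8, 1],
    [0, 0, 0, 0, 0, 0, 1],
    [0, 0, 0, 0, 0, 0, 1]
  ]
}}

```text
t: 18.55
eef_pos: [0.4943, -0.0253, 0.0635]
tcp_rot: [0.742, 0.67, -0.0, 0.0]
contact_force: [0.8, 0.8, -1.0]
finger_gap: 0.0326
```

```bash
python3 -c "
from h import *
s=st();print(yaw(s),loc(*s['eef_pos'][:2]*np.array(1000.)))"
```

```text
{'t': 18.55, 'eef_pos': [0.4943, -0.0253, 0.0635], 'tcp_rot': [0.7424, 0.6699, -0.0, 0.0001], 'q': [-0.1391, 0.2991, 2.0455, -0.0001, 0.7969, -1.6073], 'contact_force': [0.7916, 0.8058, -1.0168], 'finger_gap': 0.0326}
84.1257946134801 [-29.7 -30.4]
```

{"method": "apply_moves", "body": {
  "deltas": [
    [3.3, -2.9, -15, 0, 0, -0.2, 1],
    [0, 0, -15, 0, 0, 0, 1],
    [0, 0, -14.5, 0, 0, 0, 1],
    [0, 0, 0, 0, 0, 0, 1],
    [0, 0, 0, 0, 0, 0, 1]
  ]
}}

```text
t: 18.97
eef_pos: [0.4988, -0.0309, 0.0186]
tcp_rot: [0.745, 0.667, -0.0, 0.0]
contact_force: [-0.4, 0.8, -1.8]
finger_gap: 0.0326
```

{"method": "apply_moves", "body": {
  "deltas": [
    [0, 0, 0, 0, 0, 0, 0.6],
    [0, 0, 0, 0, 0, 0, 0],
    [0, 0, 0, 0, 0, 0, 0],
    [0, 0, 0, 0, 0, 0, 0],
    [0, 0, 18, 0, 0, 0, 0],
    [0, 0, 18, 0, 0, 0, 1],
    [-20, 2.1, 0, 0, 0, 0, 1],
    [-20, 2.1, 0, 0, 0, 0, 1],
    [0, 0, 0, 0, 0, 0, 1],
    [0, 0, 0, 0, 0, 0, 1],
    [0, 0, 0, 0, 0, 0, 1]
  ]
}}

```text
t: 19.88
eef_pos: [0.4593, -0.0257, 0.0551]
tcp_rot: [0.745, 0.667, 0.001, 0.001]
contact_force: [1.4, 0.7, -0.0]
finger_gap: 0.0111
```

```bash
python3 -c "
from h import *
s=st();print(yaw(s),loc(*s['eef_pos'][:2]*np.array(1000.)))
s,p,p2=wrist()
print([(loc(*(np.array(r['point'])*1000)[:2]),round(r['conf'],2)) for r in optics.tip_of(p,'module0')])
for a in waxes(p,p2): print(a,loc(a[1],a[2]))"
```

```text
{'t': 19.8833, 'eef_pos': [0.4593, -0.0257, 0.0551], 'tcp_rot': [0.7449, 0.6672, 0.0007, 0.0008], 'q': [-0.1507, 0.2573, 2.128, 0.0, 0.7541, -1.6115], 'contact_force': [1.4278, 0.6733, -0.0194], 'finger_gap': 0.0111}
83.69985716403514 [-64.3 -34.6]
[(array([-13.2, -33.6]), 0.59)]
(0.62, 510.3, -31.3, 68.3, 23.5, -6.2) [-13.1 -34.7]
```

{"method": "apply_moves", "body": {
  "deltas": [
    [0, 1, -19, 0, 0, 0.2, 1],
    [0, 0, -19, 0, 0, 0, 1],
    [5.2, -0.6, 0, 0, 0, 0, 1],
    [5.2, -0.6, 0, 0, 0, 0, 1],
    [5.2, -0.5, 0, 0, 0, 0, 1],
    [5.2, -0.6, 0, 0, 0, 0, 1],
    [5.2, -0.5, 0, 0, 0, 0, 1],
    [5.2, -0.6, 0, 0, 0, 0, 1],
    [5.2, -0.5, 0, 0, 0, 0, 1],
    [5.2, -0.6, 0, 0, 0, 0, 1],
    [5.2, -0.5, 0, 0, 0, 0, 1],
    [0, 0, 0, 0, 0, 0, 1]
  ],
  "newtons": 60
}}

```text
t: 21.03
eef_pos: [0.507, -0.0299, 0.017]
tcp_rot: [0.744, 0.668, 0.001, 0.001]
contact_force: [0.1, 0.3, -0.2]
finger_gap: -0.0
```

{"method": "apply_moves", "body": {
  "deltas": [
    [4, -0.4, 0, 0, 0, 0, 1],
    [3, -0.3, 0, 0, 0, 0, 1],
    [2, -0.2, 0, 0, 0, 0, 1],
    [0, 0, 0, 0, 0, 0, 1],
    [0, 0, 0, 0, 0, 0, 1]
  ]
}}

```text
t: 21.45
eef_pos: [0.5145, -0.0306, 0.0166]
tcp_rot: [0.744, 0.668, 0.0, 0.0]
contact_force: [-0.0, -0.8, 0.3]
finger_gap: 0.0002
```

```bash
python3 -c "
from h import *
s=st();print(yaw(s),loc(*s['eef_pos'][:2]*np.array(1000.)))"
```

```text
{'t': 21.45, 'eef_pos': [0.5145, -0.0306, 0.0166], 'tcp_rot': [0.7437, 0.6685, 0.0002, 0.0004], 'q': [-0.1438, 0.4169, 2.0082, -0.0002, 0.7156, -1.608], 'contact_force': [-0.0251, -0.8338, 0.3237], 'finger_gap': 0.0002}
83.89994536244183 [ -9.  -33.5]
```

{"method": "apply_moves", "body": {
  "deltas": [
    [2, -0.2, 0, 0, 0, 0, 1],
    [2, -0.2, 0, 0, 0, 0, 1],
    [2, -0.2, 0, 0, 0, 0, 1],
    [0, 0, 0, 0, 0, 0, 1],
    [0, 0, 0, 0, 0, 0, 1]
  ]
}}

```text
t: 21.87
eef_pos: [0.5153, -0.0305, 0.0156]
tcp_rot: [0.744, 0.669, -0.003, -0.004]
contact_force: [-8.2, 0.5, 5.4]
finger_gap: -0.0
```

```bash
python3 -c "
from h import *
s=st();print(yaw(s),loc(*s['eef_pos'][:2]*np.array(1000.)))"
```

```text
{'t': 21.8667, 'eef_pos': [0.5153, -0.0305, 0.0156], 'tcp_rot': [0.7436, 0.6686, -0.0034, -0.004], 'q': [-0.1433, 0.4252, 1.998, -0.0003, 0.7288, -1.6076], 'contact_force': [-8.1554, 0.4631, 5.3623], 'finger_gap': -0.0}
83.91242950219437 [ -8.2 -33.3]
```

{"method": "apply_moves", "body": {
  "deltas": [
    [-14, 1.5, 0, 0, 0, 0, 1],
    [-14, 1.5, 3, 0, 0, 0, 1],
    [0, 0, 40, 0, 0, 0, 1],
    [0, 0, 40, 0, 0, 0, 0],
    [0, 0, 40, 0, 0, 0, 0]
  ]
}}

```text
t: 22.28
eef_pos: [0.4912, -0.0281, 0.1402]
tcp_rot: [0.744, 0.668, -0.0, -0.001]
contact_force: [1.9, -0.2, 0.2]
finger_gap: 0.0233
```

{"method": "apply_moves", "body": {
  "deltas": [
    [-4.6, -39.2, 0, 0, 0, 2.9, 0],
    [-4.6, -39.2, 0, 0, 0, 2.9, 0],
    [-4.6, -39.2, 0, 0, 0, 2.9, 0],
    [-4.6, -39.2, 0, 0, 0, 2.9, 0],
    [-4.6, -39.2, 0, 0, 0, 2.9, 0],
    [-4.6, -39.2, 0, 0, 0, 2.9, 0],
    [-4.6, -39.2, 0, 0, 0, 2.9, 0],
    [-4.6, -39.2, 0, 0, 0, 2.9, 0],
    [-4.6, -39.2, 0, 0, 0, 2.9, 0],
    [0, 0, 0, 0, 0, 0, 0],
    [0, 0, 0, 0, 0, 0, 0]
  ]
}}

```text
t: 23.2
eef_pos: [0.4504, -0.3834, 0.1397]
tcp_rot: [0.575, 0.818, -0.0, 0.001]
contact_force: [-0.3, 0.7, -0.5]
finger_gap: 0.0854
```

```bash
python3 -c "
from h import *
mods()
q=optics.capture('top');save(q,'t8.png',(220,140,500,300),2.8)
print([(np.round(np.array(r['point'])[:2]*1000),loc(*(np.array(r['point'])*1000)[:2]),round(r['conf'],2)) for r in optics.tip_of(q,'module0')])"
```

```text
tcp [ 450.4 -383.4  139.7] yaw 109.76
org [ 588.7 -385.4    1.1] 0.67
org [ 454.6 -379.3   -1.9] 0.63
nose [ 612.2 -369.3    3.7] 0.79
rect (0.8, 534.3, -24.8, 34.2, 19.2, 36.4)
rect (0.75, 576.4, -385.5, 67.3, 38.3, 25.4)
[(array([546., -97.]), array([ 29. , -96.4]), 0.71), (array([553., -38.]), array([ 29.8, -36.5]), 0.7), (array([ 578., -385.]), array([  91.9, -379.2]), 0.66), (array([ 454., -378.]), array([ -31.8, -385.7]), 0.45)]
```

View pics/t8.png

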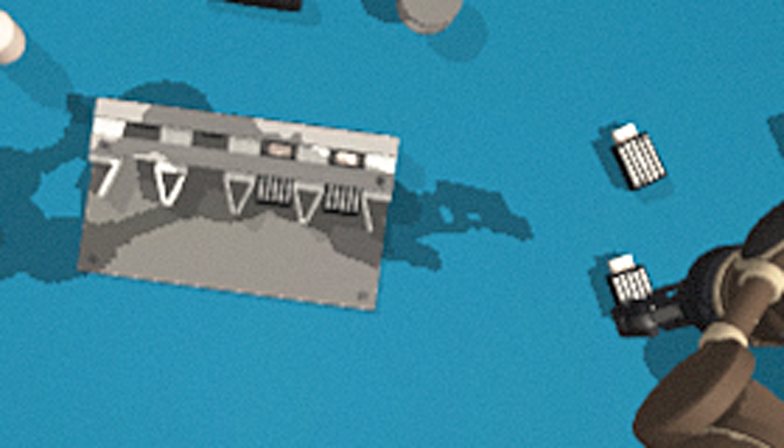

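The top view shows two modules home in docks 0 and 1: their ribs are in front of the strap at (275,190) and (342,198), their white connectors behind it. The remaining two are undisturbed. I'll grip B.

{"method": "apply_moves", "body": {
  "deltas": [
    [-6.5, 2.5, -32, 0, 0, 0.2, 0],
    [0, 0, -33, 0, 0, 0, 0],
    [0, 0, -33, 0, 0, 0, 0],
    [0, 0, -34, 0, 0, 0, 0],
    [0, 0, 0, 0, 0, 0, 0],
    [0, 0, 0, 0, 0, 0, 1],
    [0, 0, 0, 0, 0, 0, 1],
    [0, 0, 0, 0, 0, 0, 1],
    [0, 0, 0, 0, 0, 0, 1],
    [0, 0, 0, 0, 0, 0, 1],
    [0, 0, 0, 0, 0, 0, 1]
  ],
  "newtons": 40
}}

```text
t: 24.42
eef_pos: [0.4462, -0.3803, 0.0107]
tcp_rot: [0.572, 0.82, -0.0, 0.003]
contact_force: [-0.2, 0.2, 6.6]
finger_gap: 0.0328
```

```bash
python3 -c "
from h import *
s=st();print(yaw(s))"
```

```text
{'t': 24.4167, 'eef_pos': [0.4462, -0.3803, 0.0107], 'tcp_rot': [0.5722, 0.8201, -0.0004, 0.0029], 'q': [-0.7802, 0.5265, 1.844, 0.0002, 0.7653, -2.7036], 'contact_force': [-0.2392, 0.1553, 6.5621], 'finger_gap': 0.0328}
110.19577516112732
```

{"method": "apply_moves", "body": {
  "deltas": [
    [0, 0, 28, 0, 0, 0, 1],
    [0, 0, 28, 0, 0, 0, 1],
    [5.3, 38, 0, 0, 0, -2.4, 1],
    [5.3, 38, 0, 0, 0, -2.4, 1],
    [5.3, 38, 0, 0, 0, -2.4, 1],
    [5.3, 38, 0, 0, 0, -2.4, 1],
    [5.3, 38, 0, 0, 0, -2.4, 1],
    [5.3, 38, 0, 0, 0, -2.4, 1],
    [5.3, 38, 0, 0, 0, -2.4, 1],
    [5.3, 38, 0, 0, 0, -2.4, 1],
    [5.3, 38, 0, 0, 0, -2.4, 1],
    [5.3, 38, 0, 0, 0, -2.4, 1]
  ]
}}

```text
t: 25.42
eef_pos: [0.4973, 0.0034, 0.0645]
tcp_rot: [0.731, 0.682, 0.0, 0.001]
contact_force: [0.7, 0.0, -1.7]
finger_gap: 0.0329
```

{"method": "apply_moves", "body": {
  "deltas": [
    [5.3, 38, 0, 0, 0, -2.4, 1],
    [0, 0, 0, 0, 0, 0, 1],
    [0, 0, 0, 0, 0, 0, 1]
  ]
}}

```text
t: 25.67
eef_pos: [0.5027, 0.0416, 0.0643]
tcp_rot: [0.743, 0.67, 0.0, 0.0]
contact_force: [0.1, -0.2, -2.0]
finger_gap: 0.0326
```

```bash
python3 -c "
from h import *
s=st();print(yaw(s),loc(*s['eef_pos'][:2]*np.array(1000.)))"
```

```text
{'t': 25.6667, 'eef_pos': [0.5027, 0.0416, 0.0643], 'tcp_rot': [0.7427, 0.6696, 0.0004, 0.0005], 'q': [-0.0037, 0.3125, 2.0243, -0.0002, 0.8036, -1.471], 'contact_force': [0.1191, -0.2185, -1.9767], 'finger_gap': 0.0326}
84.07701952329792 [-28.4  37. ]
```

{"method": "apply_moves", "body": {
  "deltas": [
    [1.5, -3, -15, 0, 0, -0.2, 1],
    [0, 0, -15, 0, 0, 0, 1],
    [0, 0, -14.5, 0, 0, 0, 1],
    [0, 0, 0, 0, 0, 0, 1],
    [0, 0, 0, 0, 0, 0, 1]
  ]
}}

```text
t: 26.08
eef_pos: [0.5035, 0.0352, 0.0189]
tcp_rot: [0.746, 0.666, -0.0, -0.0]
contact_force: [0.0, 0.2, -1.6]
finger_gap: 0.0325
```

{"method": "apply_moves", "body": {
  "deltas": [
    [0, 0, 0, 0, 0, 0, 0.6],
    [0, 0, 0, 0, 0, 0, 0],
    [0, 0, 0, 0, 0, 0, 0],
    [0, 0, 0, 0, 0, 0, 0],
    [0, 0, 18, 0, 0, 0, 0],
    [0, 0, 18, 0, 0, 0, 1],
    [-20, 2.1, 0, 0, 0, 0, 1],
    [-20, 2.1, 0, 0, 0, 0, 1],
    [0, 0, 0, 0, 0, 0, 1],
    [0, 0, 0, 0, 0, 0, 1],
    [0, 0, 0, 0, 0, 0, 1]
  ]
}}

```text
t: 27.0
eef_pos: [0.465, 0.0408, 0.0556]
tcp_rot: [0.745, 0.667, 0.001, 0.001]
contact_force: [0.8, 0.5, 0.4]
finger_gap: 0.0108
```

```bash
python3 -c "
from h import *
s=st();print(yaw(s),loc(*s['eef_pos'][:2]*np.array(1000.)))
s,p,p2=wrist()
print([(loc(*(np.array(r['point'])*1000)[:2]),round(r['conf'],2)) for r in optics.tip_of(p,'module0')])
for a in waxes(p,p2): print(a,loc(a[1],a[2]))"
```

```text
{'t': 27.0, 'eef_pos': [0.465, 0.0408, 0.0556], 'tcp_rot': [0.7454, 0.6666, 0.0008, 0.0007], 'q': [-0.0058, 0.2674, 2.1127, -0.0001, 0.7594, -1.465], 'contact_force': [0.8331, 0.4685, 0.416], 'finger_gap': 0.0108}
83.61059124741682 [-65.8  32.2]
[(array([-12.2,  27.7]), 0.81), (array([ 30.2, -99.5]), 0.78)]
(0.58, 528.7, -105.4, 65.4, 30.7, -60.3) [  13.1 -106.4]
(0.56, 512.5, 34.2, 67.7, 19.7, -6.3) [-17.9  30.7]
```

{"method": "apply_moves", "body": {
  "deltas": [
    [0, 0.8, -19, 0, 0, 0.3, 1],
    [0, 0, -19, 0, 0, 0, 1],
    [5.2, -0.6, 0, 0, 0, 0, 1],
    [5.2, -0.6, 0, 0, 0, 0, 1],
    [5.2, -0.5, 0, 0, 0, 0, 1],
    [5.2, -0.6, 0, 0, 0, 0, 1],
    [5.2, -0.5, 0, 0, 0, 0, 1],
    [5.2, -0.6, 0, 0, 0, 0, 1],
    [5.2, -0.5, 0, 0, 0, 0, 1],
    [5.2, -0.6, 0, 0, 0, 0, 1],
    [5.2, -0.5, 0, 0, 0, 0, 1],
    [0, 0, 0, 0, 0, 0, 1]
  ],
  "newtons": 60
}}

```text
t: 28.15
eef_pos: [0.5127, 0.0365, 0.0175]
tcp_rot: [0.744, 0.668, 0.001, 0.001]
contact_force: [1.0, -0.6, 0.3]
finger_gap: 0.0001
```

{"method": "apply_moves", "body": {
  "deltas": [
    [4, -0.4, 0, 0, 0, 0, 1],
    [4, -0.4, 0, 0, 0, 0, 1],
    [2, -0.2, 0, 0, 0, 0, 1],
    [0, 0, 0, 0, 0, 0, 1],
    [0, 0, 0, 0, 0, 0, 1]
  ]
}}

```text
t: 28.57
eef_pos: [0.5213, 0.0355, 0.0171]
tcp_rot: [0.744, 0.668, 0.0, 0.0]
contact_force: [-0.3, -0.1, 0.9]
finger_gap: 0.0004
```

```bash
python3 -c "
from h import *
s=st();print(yaw(s),loc(*s['eef_pos'][:2]*np.array(1000.)))"
```

```text
{'t': 28.5667, 'eef_pos': [0.5213, 0.0355, 0.0171], 'tcp_rot': [0.7437, 0.6685, 0.0003, 0.0004], 'q': [-0.0152, 0.4261, 1.9917, -0.0002, 0.7227, -1.4794], 'contact_force': [-0.2857, -0.0817, 0.8567], 'finger_gap': 0.0004}
83.89776950213758 [-9.3 32.9]
```

{"method": "apply_moves", "body": {
  "deltas": [
    [2, -0.2, 0, 0, 0, 0, 1],
    [2, -0.2, 0, 0, 0, 0, 1],
    [2, -0.2, 0, 0, 0, 0, 1],
    [0, 0, 0, 0, 0, 0, 1],
    [0, 0, 0, 0, 0, 0, 1]
  ]
}}

```text
t: 28.98
eef_pos: [0.5224, 0.0353, 0.0162]
tcp_rot: [0.744, 0.668, -0.003, -0.003]
contact_force: [-6.3, 0.9, 4.7]
finger_gap: -0.0
```

```bash
python3 -c "
from h import *
s=st();print(yaw(s),loc(*s['eef_pos'][:2]*np.array(1000.)))"
```

```text
{'t': 28.9833, 'eef_pos': [0.5224, 0.0353, 0.0162], 'tcp_rot': [0.7437, 0.6684, -0.0034, -0.0033], 'q': [-0.0159, 0.4343, 1.9815, 0.0004, 0.7353, -1.4804], 'contact_force': [-6.2877, 0.8621, 4.7138], 'finger_gap': -0.0}
83.89528107549964 [-8.1 32.8]
```

{"method": "apply_moves", "body": {
  "deltas": [
    [-14, 1.5, 0, 0, 0, 0, 1],
    [-14, 1.5, 3, 0, 0, 0, 1],
    [0, 0, 40, 0, 0, 0, 1],
    [0, 0, 40, 0, 0, 0, 0],
    [0, 0, 40, 0, 0, 0, 0]
  ]
}}

```text
t: 29.4
eef_pos: [0.4978, 0.038, 0.1407]
tcp_rot: [0.744, 0.668, -0.001, -0.0]
contact_force: [2.2, -0.3, -0.8]
finger_gap: 0.0231
```

{"method": "apply_moves", "body": {
  "deltas": [
    [7, -38.5, 0, 0, 0, 2.9, 0],
    [7, -38.5, 0, 0, 0, 2.9, 0],
    [7, -38.5, 0, 0, 0, 2.9, 0],
    [7, -38.5, 0, 0, 0, 2.9, 0],
    [7, -38.5, 0, 0, 0, 2.9, 0],
    [7, -38.5, 0, 0, 0, 2.9, 0],
    [7, -38.5, 0, 0, 0, 2.9, 0],
    [7, -38.5, 0, 0, 0, 2.9, 0],
    [7, -38.5, 0, 0, 0, 2.9, 0],
    [7, -38.5, 0, 0, 0, 2.9, 0],
    [7, -38.5, 0, 0, 0, 2.9, 0],
    [0, 0, 0, 0, 0, 0, 0]
  ]
}}

```text
t: 30.4
eef_pos: [0.5767, -0.3939, 0.1405]
tcp_rot: [0.533, 0.846, -0.002, 0.004]
contact_force: [0.1, 0.3, 0.4]
finger_gap: 0.085
```

```bash
python3 -c "
from h import *
mods()
q=optics.capture('top');save(q,'t9.png',(220,140,500,300),2.8)
print([(np.round(np.array(r['point'])[:2]*1000),loc(*(np.array(r['point'])*1000)[:2]),round(r['conf'],2)) for r in optics.tip_of(q,'module0')])"
```

```text
tcp [ 576.7 -393.9  140.5] yaw 115.61
org [ 586.7 -384.8    2.5] 0.81
nose [ 6.114e+02 -3.677e+02  4.000e-01] 0.91
nose [ 587.  -385.1    1.2] 0.26
rect (0.67, 580.0, -385.4, 61.7, 35.8, 25.8)
rect (0.6, 571.4, -88.8, 29.0, 13.6, 84.1)
[(array([561.,  31.]), array([31. , 33.1]), 0.64), (array([ 545., -100.]), array([ 28.7, -99. ]), 0.63), (array([ 582., -382.]), array([  95. , -375.7]), 0.58), (array([555., -36.]), array([ 32. , -34.9]), 0.51), (array([ 611., -372.]), array([ 123.3, -363.2]), 0.44)]
```

{"method": "apply_moves", "body": {
  "deltas": [
    [-4.5, 6, -32, 0, 0, 0.2, 0],
    [0, 0, -33, 0, 0, 0, 0],
    [0, 0, -33, 0, 0, 0, 0],
    [0, 0, -34, 0, 0, 0, 0],
    [0, 0, 0, 0, 0, 0, 0],
    [0, 0, 0, 0, 0, 0, 1],
    [0, 0, 0, 0, 0, 0, 1],
    [0, 0, 0, 0, 0, 0, 1],
    [0, 0, 0, 0, 0, 0, 1],
    [0, 0, 0, 0, 0, 0, 1],
    [0, 0, 0, 0, 0, 0, 1]
  ],
  "newtons": 40
}}

```text
t: 31.62
eef_pos: [0.5739, -0.3815, 0.012]
tcp_rot: [0.53, 0.848, -0.0, 0.004]
contact_force: [0.3, 0.7, 7.6]
finger_gap: 0.0327
```

```bash
python3 -c "
from h import *
s=st();print(yaw(s))"
```

```text
{'t': 31.6167, 'eef_pos': [0.5739, -0.3815, 0.012], 'tcp_rot': [0.53, 0.848, -0.0002, 0.0035], 'q': [-0.6499, 0.6746, 1.5812, 0.0002, 0.8788, -2.6744], 'contact_force': [0.3192, 0.7236, 7.6355], 'finger_gap': 0.0327}
115.99217791614515
```

{"method": "apply_moves", "body": {
  "deltas": [
    [0, 0, 28, 0, 0, 0, 1],
    [0, 0, 28, 0, 0, 0, 1],
    [-4.7, 37, 0, 0, 0, -2.5, 1],
    [-4.7, 37, 0, 0, 0, -2.5, 1],
    [-4.7, 37, 0, 0, 0, -2.5, 1],
    [-4.7, 37, 0, 0, 0, -2.5, 1],
    [-4.7, 37, 0, 0, 0, -2.5, 1],
    [-4.7, 37, 0, 0, 0, -2.5, 1],
    [-4.7, 37, 0, 0, 0, -2.5, 1],
    [-4.7, 37, 0, 0, 0, -2.5, 1],
    [-4.7, 37, 0, 0, 0, -2.5, 1],
    [-4.7, 37, 0, 0, 0, -2.5, 1]
  ]
}}

```text
t: 32.62
eef_pos: [0.5238, -0.0079, 0.0649]
tcp_rot: [0.702, 0.712, 0.0, 0.0]
contact_force: [0.4, 0.5, -2.1]
finger_gap: 0.0326
```

{"method": "apply_moves", "body": {
  "deltas": [
    [-4.7, 37, 0, 0, 0, -2.5, 1],
    [-4.7, 37, 0, 0, 0, -2.5, 1],
    [-4.7, 37, 0, 0, 0, -2, 1],
    [0, 0, 0, 0, 0, 0, 1],
    [0, 0, 0, 0, 0, 0, 1]
  ]
}}

```text
t: 33.03
eef_pos: [0.5098, 0.1034, 0.0647]
tcp_rot: [0.742, 0.671, 0.0, 0.0]
contact_force: [0.4, -0.6, -1.4]
finger_gap: 0.0329
```

```bash
python3 -c "
from h import *
s=st();print(yaw(s),loc(*s['eef_pos'][:2]*np.array(1000.)))"
```

```text
{'t': 33.0333, 'eef_pos': [0.5098, 0.1034, 0.0647], 'tcp_rot': [0.7416, 0.6708, 0.0003, 0.0002], 'q': [0.1165, 0.3373, 1.9876, -0.0001, 0.816, -1.354], 'contact_force': [0.4448, -0.6225, -1.3575], 'finger_gap': 0.0329}
84.25686651544292 [-27.9  99.2]
```

{"method": "apply_moves", "body": {
  "deltas": [
    [1, 1, -15, 0, 0, -0.3, 1],
    [0, 0, -15, 0, 0, 0, 1],
    [0, 0, -13.5, 0, 0, 0, 1],
    [0, 0, 0, 0, 0, 0, 1],
    [0, 0, 0, 0, 0, 0, 1]
  ]
}}

```text
t: 33.45
eef_pos: [0.5111, 0.1012, 0.0204]
tcp_rot: [0.745, 0.667, -0.0, -0.0]
contact_force: [0.3, -0.6, -1.0]
finger_gap: 0.0329
```

{"method": "apply_moves", "body": {
  "deltas": [
    [0, 0, 0, 0, 0, 0, 0.6],
    [0, 0, 0, 0, 0, 0, 0],
    [0, 0, 0, 0, 0, 0, 0],
    [0, 0, 0, 0, 0, 0, 0],
    [0, 0, 18, 0, 0, 0, 0],
    [0, 0, 18, 0, 0, 0, 1],
    [-20, 2.1, 0, 0, 0, 0, 1],
    [-20, 2.1, 0, 0, 0, 0, 1],
    [0, 0, 0, 0, 0, 0, 1],
    [0, 0, 0, 0, 0, 0, 1],
    [0, 0, 0, 0, 0, 0, 1]
  ]
}}

```text
t: 34.37
eef_pos: [0.4722, 0.1068, 0.0571]
tcp_rot: [0.745, 0.667, 0.001, 0.001]
contact_force: [-0.1, -0.3, 1.0]
finger_gap: 0.011
```

```bash
python3 -c "
from h import *
s=st();print(yaw(s),loc(*s['eef_pos'][:2]*np.array(1000.)))
s,p,p2=wrist()
print([(loc(*(np.array(r['point'])*1000)[:2]),round(r['conf'],2)) for r in optics.tip_of(p,'module0')])
for a in waxes(p,p2): print(a,loc(a[1],a[2]))"
```

```text
{'t': 34.3667, 'eef_pos': [0.4722, 0.1068, 0.0571], 'tcp_rot': [0.7448, 0.6673, 0.0008, 0.0006], 'q': [0.1326, 0.2925, 2.0733, -0.0002, 0.7738, -1.3284], 'contact_force': [-0.0883, -0.3343, 1.0113], 'finger_gap': 0.011}
83.71207053973971 [-65.7  98.6]
[(array([  29.3, -101.6]), 0.87), (array([ 30.8, -36.2]), 0.81), (array([-15.9,  99.4]), 0.64)]
(0.76, 535.6, -100.8, 58.1, 27.1, -23.0) [  19.5 -101.1]
(0.62, 536.2, -39.9, 64.7, 32.8, -58.8) [ 13.6 -40.5]
```

{"method": "apply_moves", "body": {
  "deltas": [
    [0, 0.4, -20, 0, 0, 0.2, 1],
    [0, 0, -20, 0, 0, 0, 1],
    [5.2, -0.6, 0, 0, 0, 0, 1],
    [5.2, -0.6, 0, 0, 0, 0, 1],
    [5.2, -0.5, 0, 0, 0, 0, 1],
    [5.2, -0.6, 0, 0, 0, 0, 1],
    [5.2, -0.5, 0, 0, 0, 0, 1],
    [5.2, -0.6, 0, 0, 0, 0, 1],
    [5.2, -0.5, 0, 0, 0, 0, 1],
    [5.2, -0.6, 0, 0, 0, 0, 1],
    [5.2, -0.5, 0, 0, 0, 0, 1],
    [0, 0, 0, 0, 0, 0, 1]
  ],
  "newtons": 60
}}

```text
t: 35.52
eef_pos: [0.5199, 0.1021, 0.017]
tcp_rot: [0.744, 0.668, 0.001, 0.001]
contact_force: [0.3, -0.6, 0.6]
finger_gap: -0.0
```

{"method": "apply_moves", "body": {
  "deltas": [
    [4, -0.4, 0, 0, 0, 0, 1],
    [4, -0.4, 0, 0, 0, 0, 1],
    [2, -0.2, 0, 0, 0, 0, 1],
    [2, -0.2, 0, 0, 0, 0, 1],
    [0, 0, 0, 0, 0, 0, 1],
    [0, 0, 0, 0, 0, 0, 1]
  ]
}}

```text
t: 36.02
eef_pos: [0.5295, 0.1009, 0.0164]
tcp_rot: [0.744, 0.668, -0.0, -0.0]
contact_force: [-1.2, 0.2, 0.9]
finger_gap: 0.0
```

{"method": "apply_moves", "body": {
  "deltas": [
    [2, -0.2, 0, 0, 0, 0, 1],
    [2, -0.2, 0, 0, 0, 0, 1],
    [0, 0, 0, 0, 0, 0, 1],
    [0, 0, 0, 0, 0, 0, 1]
  ]
}}

```text
t: 36.35
eef_pos: [0.5295, 0.1007, 0.0158]
tcp_rot: [0.744, 0.668, -0.004, -0.003]
contact_force: [-8.9, 1.8, 5.7]
finger_gap: -0.0001
```

```bash
python3 -c "
from h import *
s=st();print(yaw(s),loc(*s['eef_pos'][:2]*np.array(1000.)))"
```

```text
{'t': 36.35, 'eef_pos': [0.5295, 0.1007, 0.0158], 'tcp_rot': [0.7438, 0.6684, -0.0036, -0.0032], 'q': [0.1067, 0.4571, 1.9454, 0.0013, 0.7487, -1.3584], 'contact_force': [-8.948, 1.8434, 5.7406], 'finger_gap': -0.0001}
83.88727727085451 [-8.  98.6]
```

All four pushes stalled at the same depth (−8.2, −8.2, −8.1, −8.0). I'll back off and verify from above.

{"method": "apply_moves", "body": {
  "deltas": [
    [-14, 1.5, 0, 0, 0, 0, 1],
    [-14, 1.5, 3, 0, 0, 0, 1],
    [0, 0, 40, 0, 0, 0, 1],
    [0, 0, 40, 0, 0, 0, 0],
    [0, 0, 40, 0, 0, 0, 0],
    [-10, -28, 33, 0, 0, 0, 0],
    [-10, -28, 33, 0, 0, 0, 0],
    [-10, -28, 33, 0, 0, 0, 0],
    [0, 0, 0, 0, 0, 0, 0],
    [0, 0, 0, 0, 0, 0, 0]
  ]
}}

```text
t: 37.18
eef_pos: [0.48, 0.0235, 0.2354]
tcp_rot: [0.745, 0.668, 0.003, 0.003]
contact_force: [0.1, 0.2, 0.0]
finger_gap: 0.0834
```

```bash
python3 -c "
from h import *
s,p,p2=wrist();save(p,'w10.png',(140,90,540,300),2);st()
q=optics.capture('top'); np.savez('w10.npz',K=p['camera_matrix'],T=p2['camera_from_world'])
for c in (p,q):
  for n in ('module0','module0_nose'): print(n,[(loc(*(np.array(r['point'])*1000)[:2]).tolist(),round(r['conf'],2)) for r in optics.tip_of(c,n)])
  for n in ('lever_tip','valve_axis'): print(n,[(np.round(r['point'],4).tolist(),round(r['conf'],2)) for r in optics.tip_of(c,n)][:1])"
```

```text
{'t': 37.2333, 'eef_pos': [0.4786, 0.0243, 0.2333], 'tcp_rot': [0.7442, 0.6679, 0.0013, 0.0011], 'q': [-0.0403, 0.0187, 1.9667, 0.0003, 1.1528, -1.5033], 'contact_force': [-1.6327, -0.2982, -0.5817], 'finger_gap': 0.0854}
module0 [([37.1, 97.5], 0.94), ([31.1, -101.1], 0.89), ([36.7, 30.1], 0.83), ([33.3, -34.5], 0.78)]
module0_nose [([66.3, 100.0], 0.84)]
lever_tip [([0.5786, -0.1032, 0.0087], 0.59)]
valve_axis []
module0 [([31.4, -99.9], 0.75), ([62.4, -31.4], 0.58), ([32.3, 97.8], 0.55), ([34.2, -35.0], 0.36)]
module0_nose [([28.0, 96.7], 0.55), ([65.3, 96.1], 0.51)]
lever_tip [([0.4297, 0.3035, 0.0768], 0.82)]
valve_axis [([0.5086, 0.3166, 0.0772], 0.89)]
```

View pics/w10.png

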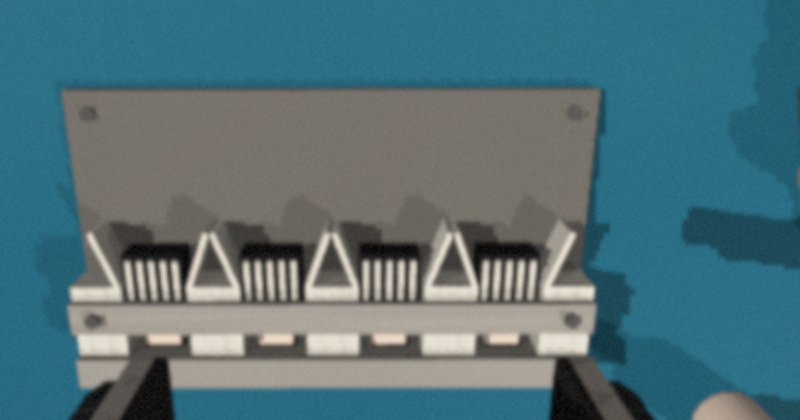

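All four modules sit evenly in docks 0–3: ribs at rows 247–300, connectors behind the strap at (165,338), (277,338), (390,338) and (503,338). Back to the valve.

{"method": "apply_moves", "body": {
  "deltas": [
    [-3.1, 35, -4, 0, 0, 2.1, 0],
    [-3.1, 35, -4, 0, 0, 2.1, 0],
    [-3.1, 35, -4, 0, 0, 2.1, 0],
    [-3.1, 35, -4, 0, 0, 2.1, 0],
    [-3.1, 35, -4, 0, 0, 2.1, 0],
    [-3.1, 35, -4, 0, 0, 2.1, 0],
    [-3.1, 35, -4, 0, 0, 2.1, 0],
    [-3.1, 33, -4, 0, 0, 2.1, 0],
    [0, 0, 0, 0, 0, 0, 0],
    [0, 0, 0, 0, 0, 0, 0]
  ],
  "newtons": 30
}}

```text
t: 38.52
eef_pos: [0.4522, 0.3042, 0.1997]
tcp_rot: [0.637, 0.771, -0.001, -0.0]
contact_force: [-0.5, -0.9, -0.3]
finger_gap: 0.0854
```

```bash
cat > lev.py <<'E'
from h import *
s,p,p2=wrist(); st(); print("yaw",yaw(s))
P={n:np.array(optics.tip_of(p,n)[0]["point"])*1000 for n in("lever_tip","valve_axis") if optics.tip_of(p,n)}
print({k:v.round(1) for k,v in P.items()})
if len(P)==2: d=P["lever_tip"]-P["valve_axis"]; print("dir",np.degrees(np.arctan2(d[1],d[0]))%360)
for r in optics.trace(p,"lever")[:1]:
    m=r["pixels"].astype(np.uint8); c=max(cv2.findContours(m,0,1)[0],key=cv2.contourArea)[:,0,:]
    w=np.array([ray(p2,u,v,.079)[:2] for u,v in c],np.float32)*1000
    print(round(r["conf"],2),cv2.minAreaRect(w)); 
    vx,vy,x,y=cv2.fitLine(w,cv2.DIST_L2,0,.01,.01).ravel(); print("line dir",np.degrees(np.arctan2(vy,vx))%180+90*0)
np.savez("lev.npz",c=p["color"],K=p["camera_matrix"],T=p2["camera_from_world"])
E
python3 lev.py
```

```text
{'t': 38.5667, 'eef_pos': [0.4525, 0.303, 0.1999], 'tcp_rot': [0.6374, 0.7705, -0.0008, 0.0001], 'q': [0.5104, 0.1882, 1.8516, -0.0007, 1.1032, -1.2485], 'contact_force': [-0.5564, 0.0952, 0.9746], 'finger_gap': 0.0854}
yaw 100.89741306034162
{'lever_tip': array([423.8, 301.4,  78.1]), 'valve_axis': array([505.6, 315.5,  79.2])}
dir 189.78006143965595
0.68 ((472.8132019042969, 308.9427795410156), (107.7152328491211, 21.674896240234375), 10.979618072509766)
line dir 9.873819
```

{"method": "apply_moves", "body": {
  "deltas": [
    [1, 2.5, -37, 0, 0, -0.7, 0],
    [0, 0, -37, 0, 0, 0, 0],
    [0, 0, -37, 0, 0, 0, 0],
    [0, 0, -35, 0, 0, 0, 0],
    [0, 0, 0, 0, 0, 0, 0],
    [0, 0, 0, 0, 0, 0, 1],
    [0, 0, 0, 0, 0, 0, 1],
    [0, 0, 0, 0, 0, 0, 1],
    [0, 0, 0, 0, 0, 0, 1],
    [0, 0, 0, 0, 0, 0, 1],
    [0, 0, 0, 0, 0, 0, 1],
    [0, 0, 0, 0, 0, 0, 1]
  ]
}}

```text
t: 39.82
eef_pos: [0.455, 0.3065, 0.0563]
tcp_rot: [0.643, 0.766, 0.002, 0.0]
contact_force: [-2.2, 2.3, 6.3]
finger_gap: 0.0111
```

```bash
python3 -c "
from h import *
s=st();print(yaw(s))"
```

```text
{'t': 39.8167, 'eef_pos': [0.455, 0.3065, 0.0563], 'tcp_rot': [0.6431, 0.7658, 0.0018, 0.0], 'q': [0.5128, 0.3951, 1.9256, 0.0016, 0.8175, -1.2327], 'contact_force': [-2.202, 2.3408, 6.3033], 'finger_gap': 0.0111}
99.94796137116997
```

{"method": "apply_moves", "body": {
  "deltas": [
    [-0.6, 4.4, 0, 0, 0, -5, 1],
    [-0.2, 4.5, 0, 0, 0, -5, 1],
    [0.2, 4.5, 0, 0, 0, -5, 1],
    [0.6, 4.4, 0, 0, 0, -5, 1],
    [1.0, 4.4, 0, 0, 0, -5, 1],
    [1.3, 4.3, 0, 0, 0, -5, 1],
    [1.7, 4.2, 0, 0, 0, -5, 1],
    [2.1, 4, 0, 0, 0, -5, 1],
    [2.4, 3.8, 0, 0, 0, -5, 1],
    [0, 0, 0, 0, 0, 0, 1],
    [0, 0, 0, 0, 0, 0, 1]
  ]
}}

```text
t: 40.73
eef_pos: [0.464, 0.3467, 0.0564]
tcp_rot: [0.887, 0.462, 0.003, -0.001]
contact_force: [-1.7, 5.2, 4.4]
finger_gap: 0.0115
```

```bash
python3 -c "
from h import *
s=st();print(yaw(s),s['wrist_torque']);d=s['eef_pos'][:2]*np.array(1000.)-[505.7,315.5];print(np.degrees(np.arctan2(d[1],d[0])),np.hypot(*d))"
```

```text
{'t': 40.7333, 'eef_pos': [0.464, 0.3467, 0.0564], 'tcp_rot': [0.887, 0.4617, 0.0028, -0.0013], 'q': [0.5654, 0.4414, 1.8543, 0.0028, 0.8402, -0.3963], 'contact_force': [-1.6767, 5.1567, 4.4021], 'finger_gap': 0.0115}
54.992630643708026 [0.66039074 0.20387226 0.0645405 ]
143.1965236628307 52.10609996650768
```

{"method": "apply_moves", "body": {
  "deltas": [
    [0, 0, 0, 0, 0, 0, 0.5],
    [0, 0, 0, 0, 0, 0, 0],
    [0, 0, 0, 0, 0, 0, 0],
    [0, 0, 0, 0, 0, 0, 0],
    [0, 0, 0, 0, 0, 0, 0],
    [0, 0, 0, 0, 0, 0, 0],
    [0, 0, 35, 0, 0, 0, 0],
    [0, 0, 38, 0, 0, 0, 0],
    [0, 0, 38, 0, 0, 0, 0],
    [0, 0, 38, 0, 0, 0, 0],
    [0, -20, 0, 0, 0, 0, 0],
    [0, 0, 0, 0, 0, 0, 0]
  ]
}}

```text
t: 41.73
eef_pos: [0.4645, 0.323, 0.2072]
tcp_rot: [0.887, 0.461, 0.003, 0.001]
contact_force: [-0.7, -0.0, -0.5]
finger_gap: 0.0852
```

```bash
python3 lev.py; python3 -c "
from h import *
d=np.load('lev.npz');save({'color':d['c']},'w11.png',(160,60,500,320),2.2)
for n in('top','scene'):
  q=optics.capture(n)
  P=[np.array(optics.tip_of(q,k)[0]['point'])*1000 for k in('lever_tip','valve_axis')];e=P[0]-P[1];print(n,np.degrees(np.arctan2(e[1],e[0])))
  print([(loc(*(np.array(r['point'])*1000)[:2]).tolist(),round(r['conf'],2)) for r in optics.tip_of(q,'module0')])"
```

```text
{'t': 41.7833, 'eef_pos': [0.4631, 0.3232, 0.2049], 'tcp_rot': [0.8874, 0.4611, 0.0011, 0.0], 'q': [0.5323, 0.2187, 1.8036, -0.0002, 1.117, -0.426], 'contact_force': [-0.1841, -0.1042, -0.6307], 'finger_gap': 0.0853}
yaw 54.96197560909559
{'lever_tip': array([441. , 365.7,  78.1]), 'valve_axis': array([508.9, 315.9,  77.8])}
dir 143.74250422900894
0.58 ((477.9892578125, 333.13531494140625), (21.540693283081055, 106.2376937866211), 58.473934173583984)
line dir 145.43098
top 141.19641342910435
[([32.2, -34.8], 0.74), ([31.4, -99.4], 0.63), ([18.8, 35.3], 0.62), ([30.9, 95.4], 0.56), ([64.5, -103.4], 0.52)]
scene 142.30575953331083
[([24.8, 36.2], 0.58), ([36.0, -37.3], 0.5), ([35.8, -100.5], 0.48), ([33.0, 99.6], 0.42), ([61.1, -33.2], 0.37)]
```

View pics/w11.png

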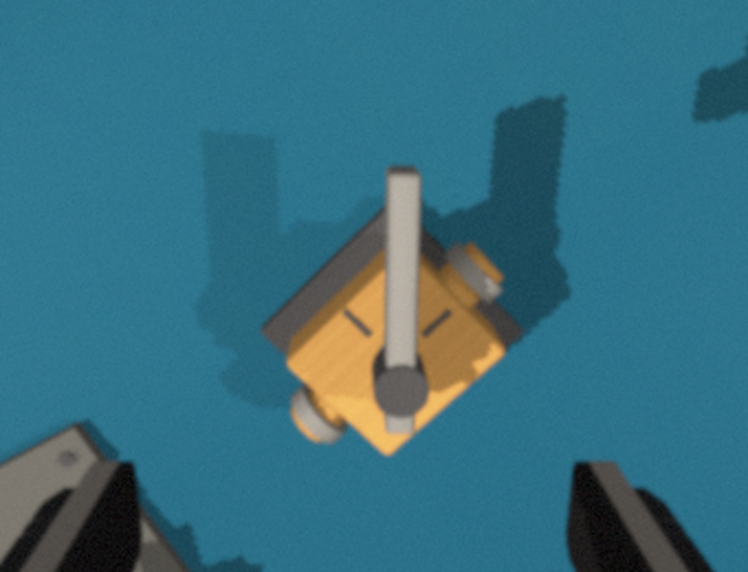

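The lever covers the half mark, symmetric between the shut and open marks at (357,322) and (437,322). However, two cameras now place dock 2's module 6–12 mm short, so I'll check it.

```bash
python3 -c "
from h import *
q=optics.capture('top');save(q,'t12.png',(235,165,375,255),5.5)"
```

```text
(no output)
```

View pics/t12.png

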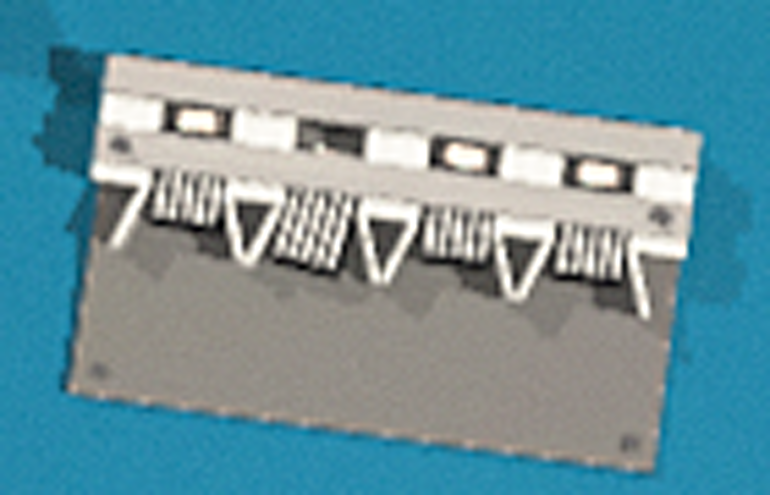

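Dock 2's module at (315,235) has been knocked back about 12 mm, and its connector no longer shows behind the strap. Step 2 was met before this. The task says modules go in with the valve shut, so I'll shut the lever again, re-seat the module, then set half open.

{"method": "apply_moves", "body": {
  "deltas": [
    [0.5, 23, -36, 0, 0, 0, 0],
    [0, 0, -38, 0, 0, 0, 0],
    [0, 0, -38, 0, 0, 0, 0],
    [0, 0, -38, 0, 0, 0, 0],
    [0, 0, 0, 0, 0, 0, 0],
    [0, 0, 0, 0, 0, 0, 1],
    [0, 0, 0, 0, 0, 0, 1],
    [0, 0, 0, 0, 0, 0, 1],
    [0, 0, 0, 0, 0, 0, 1],
    [0, 0, 0, 0, 0, 0, 1],
    [0, 0, 0, 0, 0, 0, 1],
    [0, 0, 0, 0, 0, 0, 1]
  ]
}}

```text
t: 43.48
eef_pos: [0.4641, 0.3468, 0.0564]
tcp_rot: [0.887, 0.462, 0.001, -0.0]
contact_force: [-0.8, 0.0, 6.7]
finger_gap: 0.0113
```

```bash
python3 -c "
from h import *
s=st();print(yaw(s));d=s['eef_pos'][:2]*np.array(1000.)-[505.7,315.5];print(np.degrees(np.arctan2(d[1],d[0])),np.hypot(*d))"
```

```text
{'t': 43.4833, 'eef_pos': [0.4641, 0.3468, 0.0564], 'tcp_rot': [0.8871, 0.4617, 0.0014, -0.0001], 'q': [0.5666, 0.4431, 1.8516, -0.0001, 0.844, -0.393], 'contact_force': [-0.8035, 0.0379, 6.676], 'finger_gap': 0.0113}
54.98951594403695
143.05334190163018 52.07889159890553
```

{"method": "apply_moves", "body": {
  "deltas": [
    [-2.4, -3.8, 0, 0, 0, 5, 1],
    [-2.1, -4, 0, 0, 0, 5, 1],
    [-1.7, -4.2, 0, 0, 0, 5, 1],
    [-1.3, -4.3, 0, 0, 0, 5, 1],
    [-1.0, -4.4, 0, 0, 0, 5, 1],
    [-0.6, -4.4, 0, 0, 0, 5, 1],
    [-0.2, -4.5, 0, 0, 0, 5, 1],
    [0.2, -4.5, 0, 0, 0, 5, 1],
    [0.6, -4.4, 0, 0, 0, 5, 1],
    [0.5, -3, 0, 0, 0, 2, 1],
    [0, 0, 0, 0, 0, 0, 1]
  ]
}}

```text
t: 44.4
eef_pos: [0.4551, 0.3064, 0.0563]
tcp_rot: [0.631, 0.775, 0.002, -0.002]
contact_force: [-4.0, 3.1, 7.5]
finger_gap: 0.0109
```

```bash
python3 -c "
from h import *
s=st();print(yaw(s));d=s['eef_pos'][:2]*np.array(1000.)-[505.7,315.5];print(np.degrees(np.arctan2(d[1],d[0])),np.hypot(*d))"
```

```text
{'t': 44.4, 'eef_pos': [0.4551, 0.3064, 0.0563], 'tcp_rot': [0.6314, 0.7754, 0.0018, -0.0016], 'q': [0.5106, 0.3955, 1.9249, 0.006, 0.819, -1.2683], 'contact_force': [-4.0281, 3.0649, 7.473], 'finger_gap': 0.0109}
101.69179596574338
-169.77141151977676 51.41928203650453
```

{"method": "apply_moves", "body": {
  "deltas": [
    [0.3, -2.5, 0, 0, 0, 0, 1],
    [0, 0, 0, 0, 0, 0, 1],
    [0, 1.5, 0, 0, 0, -1.5, 0.5],
    [0, 0, 0, 0, 0, 0, 0],
    [0, 0, 0, 0, 0, 0, 0],
    [0, 0, 0, 0, 0, 0, 0],
    [0, 0, 0, 0, 0, 0, 0],
    [0, 0, 36, 0, 0, 0, 0],
    [0, 0, 38, 0, 0, 0, 0],
    [0, 0, 38, 0, 0, 0, 0],
    [0, 0, 38, 0, 0, 0, 0],
    [0, 0, 0, 0, 0, 0, 0]
  ]
}}

```text
t: 45.4
eef_pos: [0.4606, 0.3064, 0.2133]
tcp_rot: [0.639, 0.769, 0.008, 0.003]
contact_force: [1.1, 0.6, 0.4]
finger_gap: 0.0857
```

```bash
python3 lev.py
```

```text
{'t': 45.45, 'eef_pos': [0.4589, 0.3054, 0.2099], 'tcp_rot': [0.6395, 0.7688, 0.0053, 0.0021], 'q': [0.5083, 0.1822, 1.8369, -0.0001, 1.1111, -1.2456], 'contact_force': [0.8927, -0.0486, -0.6344], 'finger_gap': 0.0852}
yaw 100.4999115338891
{'lever_tip': array([426.2, 302.4,  75.7]), 'valve_axis': array([507.7, 316.6,  79.3])}
dir 189.8836071121942
0.97 ((473.31768798828125, 309.0191955566406), (106.58470153808594, 20.666133880615234), 11.186735153198242)
line dir 9.649663
```

{"method": "apply_moves", "body": {
  "deltas": [
    [0.8, -37.7, -8, 0, 0, -2.4, 1],
    [0.8, -37.7, -8, 0, 0, -2.4, 1],
    [0.8, -37.7, -8, 0, 0, -2.4, 1],
    [0.8, -37.7, -8, 0, 0, -2.4, 1],
    [0.8, -37.7, -8, 0, 0, -2.4, 1],
    [0.8, -37.7, -8, 0, 0, -2.4, 1],
    [0.8, -37.7, -8, 0, 0, -2.4, 1],
    [0, 0, 0, 0, 0, 0, 1],
    [0, 0, 0, 0, 0, 0, 1]
  ],
  "newtons": 60
}}

```text
t: 46.45
eef_pos: [0.4591, 0.038, 0.1463]
tcp_rot: [0.746, 0.666, -0.002, -0.002]
contact_force: [-0.4, 0.6, 0.4]
finger_gap: 0.0
```

```bash
python3 -c "
from h import *
s=st();print(yaw(s),loc(*s['eef_pos'][:2]*np.array(1000.)))
q=optics.capture('top')
for n in('module0','lever_tip','valve_axis'):print([(np.round(np.array(r['point'])*1000).tolist(),loc(*(np.array(r['point'])*1000)[:2]).tolist(),round(r['conf'],2)) for r in optics.tip_of(q,n)][:5])"
```

```text
{'t': 46.45, 'eef_pos': [0.4591, 0.038, 0.1463], 'tcp_rot': [0.7463, 0.6656, -0.0016, -0.0016], 'q': [-0.0121, 0.1008, 2.0768, 0.0003, 0.9687, -1.4687], 'contact_force': [-0.4001, 0.6103, 0.3935], 'finger_gap': 0.0}
83.44975127648543 [-71.3  28.8]
[([554.0, -36.0, 8.0], [31.4, -34.8], 0.69), ([548.0, -100.0, 7.0], [31.7, -98.5], 0.46), ([555.0, 36.0, 7.0], [23.8, 36.6], 0.43)]
[([425.0, 302.0, 81.0], [-132.9, 287.9], 0.76), ([579.0, -108.0, 11.0], [63.5, -103.4], 0.69), ([516.0, 2.0, 5.0], [-11.1, -1.3], 0.38)]
[([508.0, 313.0, 78.0], [-51.7, 307.0], 0.9)]
```

{"method": "apply_moves", "body": {
  "deltas": [
    [0.4, 4.2, -32, 0, 0, 0.4, 1],
    [0, 0, -34, 0, 0, 0, 1],
    [0, 0, -34, 0, 0, 0, 1],
    [0, 0, -26, 0, 0, 0, 1],
    [0, 0, 0, 0, 0, 0, 1],
    [0, 0, 0, 0, 0, 0, 1]
  ]
}}

```text
t: 47.15
eef_pos: [0.4598, 0.0452, 0.0213]
tcp_rot: [0.742, 0.671, -0.001, -0.001]
contact_force: [0.9, 0.4, -0.6]
finger_gap: -0.0002
```

```bash
python3 -c "
from h import *
s=st();print(yaw(s),loc(*s['eef_pos'][:2]*np.array(1000.)))"
```

```text
{'t': 47.15, 'eef_pos': [0.4598, 0.0452, 0.0213], 'tcp_rot': [0.7418, 0.6707, -0.0014, -0.0013], 'q': [0.0036, 0.3322, 2.126, 0.0002, 0.6873, -1.4667], 'contact_force': [0.9314, 0.3616, -0.5995], 'finger_gap': -0.0002}
84.2368667810793 [-71.4  36. ]
```

{"method": "apply_moves", "body": {
  "deltas": [
    [-0.3, -2.5, -4.5, 0, 0, -0.3, 1],
    [0, 0, 0, 0, 0, 0, 1],
    [5.8, -0.6, 0, 0, 0, 0, 1],
    [5.8, -0.6, 0, 0, 0, 0, 1],
    [5.8, -0.6, 0, 0, 0, 0, 1],
    [5.8, -0.6, 0, 0, 0, 0, 1],
    [5.8, -0.6, 0, 0, 0, 0, 1],
    [5.8, -0.6, 0, 0, 0, 0, 1],
    [5.8, -0.6, 0, 0, 0, 0, 1],
    [5.8, -0.6, 0, 0, 0, 0, 1],
    [0, 0, 0, 0, 0, 0, 1],
    [0, 0, 0, 0, 0, 0, 1]
  ]
}}

```text
t: 48.15
eef_pos: [0.5076, 0.0366, 0.0177]
tcp_rot: [0.744, 0.668, -0.0, -0.0]
contact_force: [-0.3, 0.8, -0.3]
finger_gap: -0.0001
```

{"method": "apply_moves", "body": {
  "deltas": [
    [4, -0.4, 0, 0, 0, 0, 1],
    [4, -0.4, 0, 0, 0, 0, 1],
    [4, -0.4, 0, 0, 0, 0, 1],
    [2, -0.2, 0, 0, 0, 0, 1],
    [0, 0, 0, 0, 0, 0, 1],
    [0, 0, 0, 0, 0, 0, 1]
  ]
}}

```text
t: 48.65
eef_pos: [0.5218, 0.0353, 0.0179]
tcp_rot: [0.744, 0.668, 0.0, 0.0]
contact_force: [0.2, -0.5, 1.0]
finger_gap: 0.0003
```

```bash
python3 -c "
from h import *
s=st();print(yaw(s),loc(*s['eef_pos'][:2]*np.array(1000.)))"
```

```text
{'t': 48.65, 'eef_pos': [0.5218, 0.0353, 0.0179], 'tcp_rot': [0.7444, 0.6678, 0.0003, 0.0002], 'q': [-0.0159, 0.4256, 1.9903, 0.0001, 0.725, -1.4784], 'contact_force': [0.2295, -0.4897, 0.999], 'finger_gap': 0.0003}
83.79041866393389 [-8.7 32.7]
```

{"method": "apply_moves", "body": {
  "deltas": [
    [2, -0.2, 0, 0, 0, 0, 1],
    [2, -0.2, 0, 0, 0, 0, 1],
    [1.5, -0.2, 0, 0, 0, 0, 1],
    [0, 0, 0, 0, 0, 0, 1],
    [0, 0, 0, 0, 0, 0, 1]
  ]
}}

```text
t: 49.07
eef_pos: [0.522, 0.035, 0.0169]
tcp_rot: [0.744, 0.668, -0.004, -0.004]
contact_force: [-8.4, 0.5, 5.2]
finger_gap: 0.0001
```

```bash
python3 -c "
from h import *
s=st();print(yaw(s),loc(*s['eef_pos'][:2]*np.array(1000.)))"
```

```text
{'t': 49.0667, 'eef_pos': [0.522, 0.035, 0.0169], 'tcp_rot': [0.7443, 0.6678, -0.0038, -0.0037], 'q': [-0.0165, 0.4329, 1.9816, 0.0003, 0.7377, -1.4793], 'contact_force': [-8.3502, 0.4936, 5.2028], 'finger_gap': 0.0001}
83.79490600226727 [-8.5 32.4]
```

{"method": "apply_moves", "body": {
  "deltas": [
    [-14, 1.5, 0, 0, 0, 0, 1],
    [-14, 1.5, 3, 0, 0, 0, 1],
    [0, 0, 40, 0, 0, 0, 1],
    [0, 0, 40, 0, 0, 0, 0],
    [0, 0, 40, 0, 0, 0, 0],
    [-10, -10, 32, 0, 0, 0, 0],
    [-10, -10, 32, 0, 0, 0, 0],
    [0, 0, 32, 0, 0, 0, 0],
    [0, 0, 0, 0, 0, 0, 0],
    [0, 0, 0, 0, 0, 0, 0]
  ]
}}

```text
t: 49.9
eef_pos: [0.4813, 0.0175, 0.24]
tcp_rot: [0.744, 0.668, 0.003, 0.003]
contact_force: [0.4, 0.0, 0.2]
finger_gap: 0.0829
```

```bash
python3 -c "
from h import *
s,p,p2=wrist();save(p,'w13.png',(140,90,540,330),2);st()
q=optics.capture('top')
for c in (p,q):
  print([(loc(*(np.array(r['point'])*1000)[:2]).tolist(),round(r['conf'],2)) for r in optics.tip_of(c,'module0')])"
```

```text
{'t': 49.95, 'eef_pos': [0.4797, 0.0176, 0.2378], 'tcp_rot': [0.7443, 0.6678, 0.0012, 0.0011], 'q': [-0.0541, 0.0157, 1.9602, 0.0001, 1.1624, -1.5166], 'contact_force': [-0.2296, -0.3705, -0.09], 'finger_gap': 0.0853}
[([35.9, 96.8], 0.93), ([34.2, 33.6], 0.83), ([30.4, -101.7], 0.8), ([33.6, -32.9], 0.79), ([67.4, 101.1], 0.38)]
[([27.7, -98.5], 0.61), ([34.4, -33.6], 0.6), ([34.0, 98.4], 0.47), ([35.0, 37.3], 0.4)]
```

View pics/w13.png

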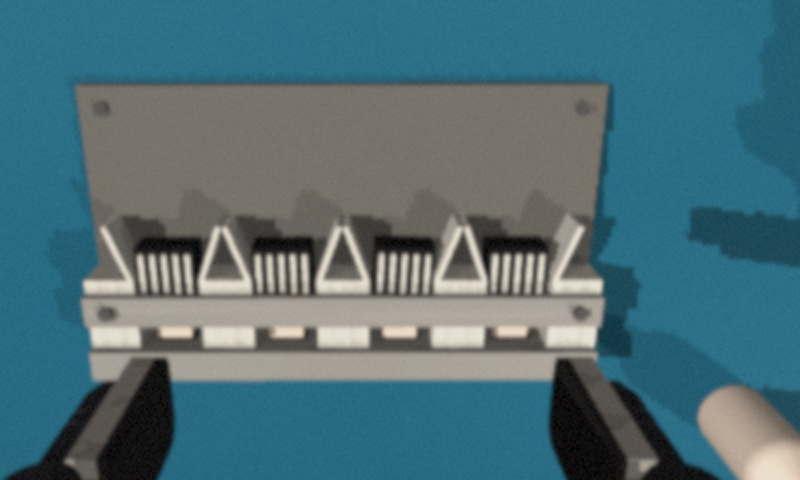

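All four are evenly home again, connectors behind the strap at row 332. Now the lever to half open.

{"method": "apply_moves", "body": {
  "deltas": [
    [-3.1, 36, -4.5, 0, 0, 2.1, 0],
    [-3.1, 36, -4.5, 0, 0, 2.1, 0],
    [-3.1, 36, -4.5, 0, 0, 2.1, 0],
    [-3.1, 36, -4.5, 0, 0, 2.1, 0],
    [-3.1, 36, -4.5, 0, 0, 2.1, 0],
    [-3.1, 36, -4.5, 0, 0, 2.1, 0],
    [-3.1, 36, -4.5, 0, 0, 2.1, 0],
    [-3.1, 33, -4.5, 0, 0, 2.1, 0],
    [0, 0, 0, 0, 0, 0, 0],
    [0, 0, 0, 0, 0, 0, 0]
  ],
  "newtons": 30
}}

```text
t: 50.93
eef_pos: [0.4524, 0.3036, 0.1984]
tcp_rot: [0.637, 0.77, -0.002, -0.001]
contact_force: [-0.9, -0.3, -0.5]
finger_gap: 0.0853
```

```bash
python3 lev.py
```

```text
{'t': 50.9833, 'eef_pos': [0.4528, 0.3025, 0.1988], 'tcp_rot': [0.6381, 0.7699, -0.002, -0.0004], 'q': [0.5093, 0.1911, 1.8505, -0.0007, 1.1041, -1.2479], 'contact_force': [-0.662, 0.3126, 0.3607], 'finger_gap': 0.0853}
yaw 100.79785338076509
{'lever_tip': array([426. , 300.9,  80.6]), 'valve_axis': array([506.5, 317.6,  79.4])}
dir 191.71996206420928
0.81 ((472.86688232421875, 309.0589904785156), (107.24980926513672, 21.598546981811523), 10.912762641906738)
line dir 9.841918
```

{"method": "apply_moves", "body": {
  "deltas": [
    [1, 3, -37, 0, 0, -0.7, 0],
    [0, 0, -37, 0, 0, 0, 0],
    [0, 0, -37, 0, 0, 0, 0],
    [0, 0, -34, 0, 0, 0, 0],
    [0, 0, 0, 0, 0, 0, 0],
    [0, 0, 0, 0, 0, 0, 1],
    [0, 0, 0, 0, 0, 0, 1],
    [0, 0, 0, 0, 0, 0, 1],
    [0, 0, 0, 0, 0, 0, 1],
    [0, 0, 0, 0, 0, 0, 1],
    [0, 0, 0, 0, 0, 0, 1],
    [0, 0, 0, 0, 0, 0, 1]
  ]
}}

```text
t: 52.23
eef_pos: [0.4561, 0.3068, 0.0576]
tcp_rot: [0.644, 0.765, 0.002, 0.0]
contact_force: [-1.2, 1.9, 6.0]
finger_gap: 0.0112
```

{"method": "apply_moves", "body": {
  "deltas": [
    [-0.6, 4.4, 0, 0, 0, -5, 1],
    [-0.2, 4.5, 0, 0, 0, -5, 1],
    [0.2, 4.5, 0, 0, 0, -5, 1],
    [0.6, 4.4, 0, 0, 0, -5, 1],
    [1.0, 4.4, 0, 0, 0, -5, 1],
    [1.3, 4.3, 0, 0, 0, -5, 1],
    [1.7, 4.2, 0, 0, 0, -5, 1],
    [2.1, 4, 0, 0, 0, -5, 1],
    [2.3, 3.3, 0, 0, 0, -4.5, 1],
    [0, 0, 0, 0, 0, 0, 1],
    [0, 0, 0, 0, 0, 0, 1]
  ]
}}

```text
t: 53.15
eef_pos: [0.4646, 0.3458, 0.0576]
tcp_rot: [0.885, 0.465, 0.002, -0.001]
contact_force: [-1.2, 4.6, 6.3]
finger_gap: 0.0113
```

```bash
python3 -c "
from h import *
s=st();print(yaw(s));d=s['eef_pos'][:2]*np.array(1000.)-[505.7,315.5];print(np.degrees(np.arctan2(d[1],d[0])),np.hypot(*d))"
```

```text
{'t': 53.15, 'eef_pos': [0.4646, 0.3458, 0.0576], 'tcp_rot': [0.8852, 0.4653, 0.0021, -0.0009], 'q': [0.5637, 0.4401, 1.8528, 0.002, 0.8444, -0.4056], 'contact_force': [-1.1564, 4.6082, 6.254], 'finger_gap': 0.0113}
55.45892012372452
143.60611245147615 51.00088357135187
```

{"method": "apply_moves", "body": {
  "deltas": [
    [0, 0, 0, 0, 0, 0, 0.5],
    [0, 0, 0, 0, 0, 0, 0],
    [0, 0, 0, 0, 0, 0, 0],
    [0, 0, 0, 0, 0, 0, 0],
    [0, 0, 0, 0, 0, 0, 0],
    [0, 0, 0, 0, 0, 0, 0],
    [0, 0, 35, 0, 0, 0, 0],
    [0, 0, 38, 0, 0, 0, 0],
    [0, 0, 38, 0, 0, 0, 0],
    [0, 0, 38, 0, 0, 0, 0],
    [0, -20, 0, 0, 0, 0, 0],
    [0, 0, 0, 0, 0, 0, 0]
  ]
}}

```text
t: 54.15
eef_pos: [0.4654, 0.3229, 0.2085]
tcp_rot: [0.885, 0.465, 0.003, 0.001]
contact_force: [-1.3, -0.3, -0.4]
finger_gap: 0.0852
```

```bash
python3 lev.py; python3 -c "
from h import *
q=optics.capture('top'); a=cv2.resize(q['color'][165:255,235:375],None,fx=5.5,fy=5.5,interpolation=2)
d=np.load('lev.npz'); b=cv2.resize(d['c'][60:320,160:500],(339,260)) 
im=np.zeros((495+0,770,3),np.uint8); im[:a.shape[0],:770]=a; im=np.vstack([im[30:340],np.pad(b,((0,0),(0,431),(0,0)))]); save({'color':im},'f14.png')
print([(loc(*(np.array(r['point'])*1000)[:2]).tolist(),round(r['conf'],2)) for r in optics.tip_of(q,'module0')])"
```

```text
{'t': 54.2, 'eef_pos': [0.464, 0.3231, 0.2062], 'tcp_rot': [0.8857, 0.4642, 0.0011, 0.0], 'q': [0.5314, 0.2187, 1.8007, -0.0002, 1.12, -0.4341], 'contact_force': [-0.2527, 0.2517, -0.9104], 'finger_gap': 0.0852}
yaw 55.37395701511366
{'lever_tip': array([437.1, 365.4,  80.2]), 'valve_axis': array([505.3, 316. ,  78.9])}
dir 144.08267599495645
0.84 ((477.7526550292969, 332.7099304199219), (23.172677993774414, 106.03605651855469), 59.46484375)
line dir 145.92177
[([32.6, -38.5], 0.64), ([32.7, 37.6], 0.55), ([30.7, -97.8], 0.51), ([30.8, 97.1], 0.43), ([61.9, -32.4], 0.22)]
```

View pics/f14.png

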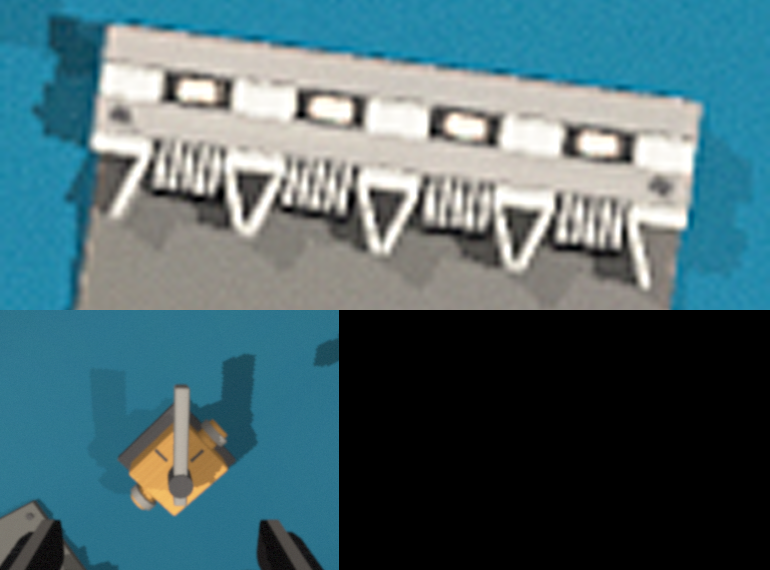

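All four connectors show in their windows behind the strap, at (200,90), (330,107), (465,125) and (598,143). The lever stands midway between the outer marks, and the robot is clear of everything. Handing in.

```bash
python3 -c "
from h import *
print(ticket.sign_off())"
```

```text
the job is handed in; nothing more can be done
None
```

I shut the valve, slid all four modules home into docks 0–3, set the lever to half open, and handed the job in at about 54 s. No verdict was reported.

- **Knocked module:** After all four were home and the lever was first at half open, the module in dock 2 turned out to have been knocked back about 12 mm. I shut the lever again, pushed that module home and set half open once more.
- **Modules:** Each push stopped against the back wall at nearly the same depth (local x −8.0 to −8.5 mm). The final top view shows all four connectors behind the strap, level with each other. The detector put the module origins at local x 31–33 mm, where home is 32. It put the two middle modules 4–6 mm off to the side, but the picture shows them centred in their channels.
- **Lever:** It read about 190° when shut and 144–146° at the end, a turn of about 44–46°. It stands midway between the shut and open marks.
- **Clear of everything:** At hand-in the gripper was open and well above the valve. I never went near the reel, bottle or screwdriver, but made no separate final measurement of them.

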